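# Square a board carrier into the corner of its jig

## Task

Pick up the orange push block by its handle and use it to nudge the light grey board carrier along the dark jig plate until two of its edges lie flush against both bright metal fences of the jig, snug in their corner; touch the carrier with nothing but the push block and keep it flat on the plate. Then stand the push block upright on the blue mat, with its whole foot on the mat and the carrier still snug in the corner. Leave the bottle and the solder spool where they are.

Things in the scene. Friction and masses are not known exactly. Their poses are not given: they have to be found in the camera images.
- jig_corner (a point): Inner corner of the fixed jig, on the top of its dark plate (8 mm above the bench), where the inner faces of its two bright metal fences would meet. x and y run along the fences, away from the corner; z up. Fences: 12 mm thick, 14 mm above the plate, inner faces on x = 0 and y = 0. Plate reaches to x = 136, y = 116 mm. Seated, the carrier's centre is at x = 50, y = 37.5 mm, axes parallel.
- carrier_centre (a point): Centre (half-way up) of the board carrier: a loose smooth light grey slab 100 x 75 x 10 mm (x, y, z), about 0.25 kg, with a green circuit board let into its top (chips 2.5 mm high), lying on the jig plate, 5 to 35 mm off the fences and up to 0.25 rad askew. Its x axis is its long side, roughly along the jig corner's x; z up. It slides under a push of about 1 N.
- carrier: The same carrier; origin at the centre of its underside, axes the same.
- edge_near (a point): Carrier's vertical edge (corner of its outline) nearest the jig corner, half-way up: x = -50, y = -37.5 mm from the carrier's centre.
- edge_x_end (a point): Other end of the carrier's long side that is to lie on the y = 0 fence: x = +50, y = -37.5 mm from its centre.
- edge_y_end (a point): Other end of the carrier's short side that is to lie on the x = 0 fence: x = -50, y = +37.5 mm from its centre.
- push_handle (a point): Grip point of the push block, 72 mm above its underside: a loose tool of 0.18 kg standing upright on the bench. Black round rubber foot, 44 mm diameter, 14 mm high, centred under an orange square handle 24 x 24 mm that reaches from 37 to 97 mm above the underside; a thin steel neck between. x and y are square to the handle's faces, z up; grip any two opposite faces.
- push_foot (a point): Centre of the underside of the push block's foot, 72 mm below the grip point.
- push_block: The push block; origin at the centre of its underside.
- mat_centre (a point): Centre of the top of the blue parking mat, 100 x 100 x 4 mm, fixed flat on the grey bench mat (top 6 mm above the bench) with a thin white square line near its rim; x and y along its sides, z up. Between jig and mat stands a fixed toggle clamp, about 180 mm tall, to be passed over or around; to the far left of the jig, in front of the bench, stands a fan about 460 mm tall.
- flux_bottle: White squeeze bottle with red spout, 51 mm in diameter, 140 mm tall, standing; origin at the centre of its underside. Bystander.
- solder_spool: Spool of solder wire with blue flanges, 55 mm in diameter, 47 mm tall; origin at the centre of its underside. Bystander.

How it is judged (in metres and radians):
On the way, in this order (a step that is already met when the one before it is completed fails the run):
1. the push block is gripped and lifted off the bench (contact force between the fingers and push_block above 1 N and height (world z) of push_foot above 0.006 m), for 0.1 s.
2. the carrier lies flush against both fences (within 2.5 mm at both ends of each edge) (x of edge_near in the frame of jig_corner between -0.0025 and 0.0025 m and x of edge_y_end in the frame of jig_corner between -0.0025 and 0.0025 m and y of edge_near in the frame of jig_corner between -0.0025 and 0.0025 m and y of edge_x_end in the frame of jig_corner between -0.0025 and 0.0025 m and z of carrier_centre in the frame of jig_corner below 0.0075 m and angle between carrier_centre's own z axis and vertical below 0.03 rad), for 0.2 s.
At the end, for the whole second after the job is handed in: Carrier at rest, flat on the plate, both ends of its long side within 2.5 mm of one fence and of its short side within 2.5 mm of the other; push block upright (0.08 rad) and at rest on the mat, its foot centre within 28 mm of the mat centre along each side (whole foot on the mat) (all of step 2 and linear speed of each of carrier, push_block below 0.01 m/s and x of push_foot in the frame of mat_centre between -0.028 and 0.028 m and y of push_foot in the frame of mat_centre between -0.028 and 0.028 m and z of push_foot in the frame of mat_centre below 0.003 m and angle between push_handle's own z axis and vertical below 0.08 rad); the robot touches nothing.
It fails at once if the gripper or arm touches the carrier (contact force between any of the fingers, the arm and carrier above 0.3 N).
It fails at once if the carrier is tipped by more than 0.15 rad or lifted off the plate by more than 6 mm (angle between carrier_centre's own z axis and vertical above 0.15 rad or z of carrier_centre in the frame of jig_corner above 0.011 m).
It fails at once if the bottle or the solder spool is moved by more than 15 mm (distance of any of flux_bottle, solder_spool from where it was at the start of the episode above 0.015 m).
It also fails if it takes over 69 s, if anything falls off the work surface, if the arm or the gripper's body presses on something with over 40 N, if the wrist force passes 120 N, or if a joint passes its speed limit or range.

## Robot

A 6-joint arm with a two-finger parallel gripper is mounted at the origin on a cart in front of the work surface, level with it; the furniture and walls round the work are solid. World frame = base frame: x ahead of the robot, y to its left, z up, the work surface at z = 0. Lengths are in m, angles in degrees, forces in N, time in s.
With the tool pointing down it reaches from about 0.375 to 0.9 m from the base axis. Payload 3.1 kg.
Tool frame: the origin (TCP) lies midway between the tips of the shut fingers; the grasp point (between the pads) lies bot.hold_point_z behind it (bot.hold_point_z is the distance from the TCP to the grasp point, in m); z points along the fingers, y is the direction in which the jaws open and shut (so a half turn about z gives the same grasp; the last joint's range is limited). The gripper opens to 87 mm and grips with 3 to 60 N. Pads are 19 mm wide; open, the fingers measure 117 mm over their backs; the gripper's body (75 mm by 190 mm) begins 51 mm behind the grasp point.
Start: joints at [-84.54, 30.224, 82.088, -0, 67.689, -10.227], TCP at [0.169, -0.602, 0.223] pointing down, gripper open.
Joint ranges: [-176.69, 176.69], [-43.24, 126.21], [12.49, 139.97], [-82, 262], [0, 151.66], [-163.58, 163.58]. Speed limits (degrees/s): [159.86, 159.86, 180, 180, 180, 180].

## Interface

Orientations are given as a 3x3 rotation matrix whose columns are the frame's x, y, z axes.
In Python, from rig import bot, vision, order gives the robot as it stands. The module is installed in compiled form; this text tells all that it offers.
- The arm moves only by the tool move_arm, never from a script. Its argument "moves" is a list of rows, each an object of numbers: "hand": the finger opening in mm, from 0 to 87; "x", "y", "z": the shift along the tool's x, y, z in units of 25 mm (1.0 is 25 mm); "wx", "wy", "wz": the turn, a rotation vector about the tool's x, y, z in degrees. In form: [{"hand": .., "x": .., "y": .., "z": .., "wx": .., "wy": .., "wz": ..}, ...]. A call has 1 to 20 rows; each row shifts and turns the commanded pose from where the row before left it, along the tool's axes as they then stand; what a row does not reach is not made up. A row lasts 1/10 s, in which the tool goes at most 50 mm and 8.59 degrees, less where a joint would pass 70% of its speed; a pose out of reach is approached as far as the arm can. A call is refused whole if a number of a shift passes 1 or a number of a turn 8.59, either way. A call with a gripper value outside its range is refused whole. The fingers move at their own pace and stop on an object; the grip force is fixed at half the most. Time passes only in rows, so rows that do not move let the fingers close. It gives the time, the measured TCP pose, the force and the opening at its end, in the units of the state.
- bot.read_state(): the state, without advancing time (a new reading comes with each control period).
- vision.capture(name): name is "side" or "top"; returns a dict with "image" (480x640x3 uint8, red, green, blue), "z_map" (480x640 float32, m along the optical axis (not along the pixel's ray), 0 where there is no reading), "fx", "fy", "cx", "cy" (pixels), "pose" (4x4, takes a point from camera to world coordinates). Camera axes: x right, y down, z forward; pixel columns grow to the right and rows downward; lengths in m; the calibration is good to about 2 mm. A picture is of the moment at which its call begins.
- order.hand_in(): hands the job in, once; it reports no verdict.
The state is a dict: "time_s": time; "joint_positions": joint angles; "qvel": joint speeds; "tau": joint torques, N m; "position": TCP position; "tcp_rot": TCP orientation; "force": force on the tool from outside, world axes, zero at the start; "moment": the same for the moment, N m; "opening": opening from 0.0 (shut) to 1.0 (fully open).
Only numpy, scipy, OpenCV 4.12 (cv2) and the standard library are available. Lean on these libraries where they do the work, as an engineer would, in place of code of your own. Each camera call takes 0.05 s, during which the arm holds its last target.

## Working session

There is one attempt and no reset: what is moved stays moved. The work goes in short steps, Python scripts to look and compute and a tool call to move; the robot and the scene stay as the last step left them, time stands still between calls to the robot, and variables do not carry over. Pictures are saved under pics/ and viewed, and the job is handed in when it is done.

Besides the shell and the picture viewer there is one more tool, called after "Call:" as name([rows], argument=value, ...), one row to a line, values as JSON. move_arm: Moves the arm, as the interface text tells. Its arguments: {"type":"object","properties":{"moves":{"type":"array"}},"required":["moves"]}

```bash
mkdir -p pics; ls; python3 - <<'E'
from rig import bot, vision, order
import cv2, numpy as np
print(bot.read_state(), bot.hold_point_z)
for n in ("side","top"):
    c=vision.capture(n); cv2.imwrite(f"pics/{n}0.png",c["image"][:,:,::-1])
    np.savez(f"{n}0.npz",**c)
    print(n,c["fx"],c["fy"],c["cx"],c["cy"],c["pose"].round(4).tolist())
E
```

```text
pics
{'time_s': 0.0, 'joint_positions': array([-8.45402103e+01,  3.02790704e+01,  8.21575427e+01, -1.26470464e-03,
        6.76890006e+01, -1.02267144e+01]), 'qvel': array([ 0.00610895,  0.1081749 ,  0.0528387 , -0.01682789, -0.04907631,
       -0.02316275]), 'tau': array([-4.09355889e-04, -4.40041995e+01, -1.76592153e+01,  6.32407120e-02,
        5.84052061e-02, -1.83475195e-04]), 'position': array([ 0.16893994, -0.60096105,  0.2215641 ]), 'tcp_rot': array([[ 9.62753230e-01,  2.70381520e-01, -2.28925990e-04],
       [ 2.70381365e-01, -9.62750831e-01,  2.18048148e-03],
       [ 3.69163212e-04, -2.16116291e-03, -9.99997597e-01]]), 'force': array([ 0.17593853,  0.16779608, -0.40827925]), 'moment': array([-0.01203546,  0.02470428, -0.00195972]), 'opening': 1.0004158715836255} 0.0187
side 506.5955997575181 506.5955997575181 321.32169908271425 241.30666810286414 [[-0.993, -0.0766, 0.0903, 0.4133], [-0.1184, 0.6266, -0.7703, 0.5212], [0.0024, -0.7755, -0.6313, 0.6182], [0.0, 0.0, 0.0, 1.0]]
top 447.9165608641672 447.9165608641672 321.68839821798935 244.45909912365246 [[-0.0186, -0.9932, 0.1151, 0.4288], [-0.9992, 0.0226, 0.0335, -0.1793], [-0.0358, -0.1144, -0.9928, 0.9284], [0.0, 0.0, 0.0, 1.0]]
```

View pics/side0.png

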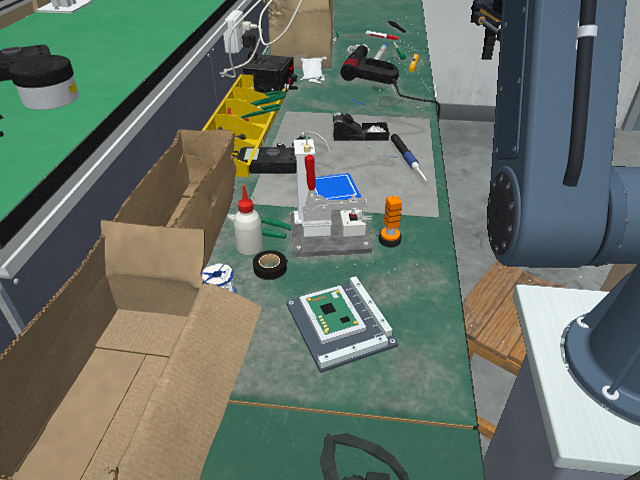

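View pics/top0.png

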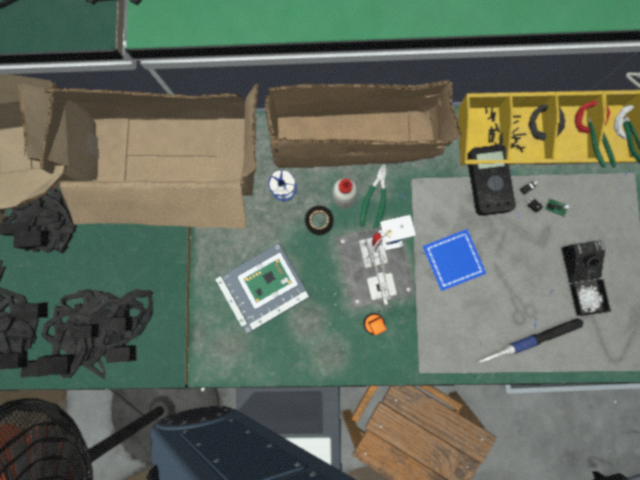

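```bash
python3 - <<'E'
import cv2
t=cv2.imread("pics/top0.png"); cv2.imwrite("pics/top0z.png",cv2.resize(t[230:340,205:315],None,fx=5.4,fy=5.4,interpolation=cv2.INTER_CUBIC))
cv2.imwrite("pics/top0y.png",cv2.resize(t[170:345,330:495],None,fx=3.4,fy=3.4,interpolation=cv2.INTER_CUBIC))
s=cv2.imread("pics/side0.png"); cv2.imwrite("pics/side0z.png",cv2.resize(s[180:375,280:415],None,fx=3,fy=3,interpolation=cv2.INTER_CUBIC))
E
```

```text
(no output)
```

View pics/top0z.png

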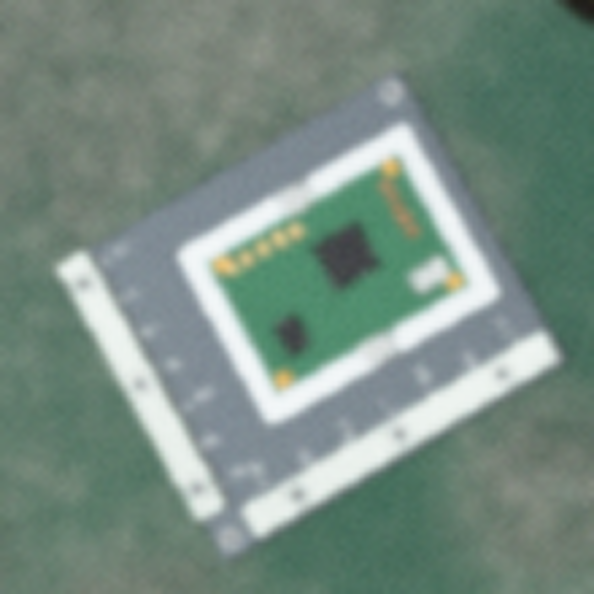

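View pics/top0y.png

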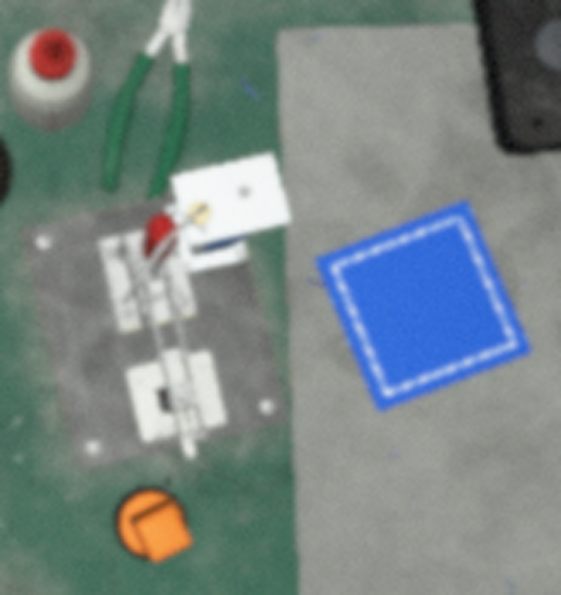

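View pics/side0z.png

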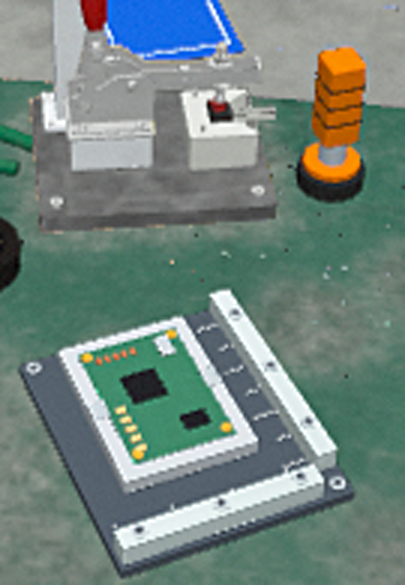

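```bash
cat > h.py <<'E'
import numpy as np, cv2
def cast(c,px,z):
    px=np.atleast_2d(np.asarray(px,float))
    d=np.c_[(px[:,0]-c["cx"])/c["fx"],(px[:,1]-c["cy"])/c["fy"],np.ones(len(px))]
    P=c["pose"]; d=d@P[:3,:3].T; o=P[:3,3]
    return o+d*((z-o[2])/d[:,2])[:,None]
def pix(c,p):
    P=np.linalg.inv(c["pose"]); q=np.atleast_2d(p)@P[:3,:3].T+P[:3,3]
    return np.c_[c["fx"]*q[:,0]/q[:,2]+c["cx"],c["fy"]*q[:,1]/q[:,2]+c["cy"]]
def load(n): return dict(np.load(n))
def big(m,k=1):
    cs,_=cv2.findContours(m.astype(np.uint8),cv2.RETR_EXTERNAL,cv2.CHAIN_APPROX_NONE)
    return sorted(cs,key=cv2.contourArea)[::-1][:k]
def rect(pts):
    # pts Nx2 metres
    r=cv2.minAreaRect((pts*10000).astype(np.float32)); b=cv2.boxPoints(r)/10000
    return np.array(r[0])/10000,np.array(r[1])/10000,r[2],b
E
python3 - <<'E'
from h import *
for n,roi in (("top",(205,230,315,340)),("side",(280,270,405,375))):
    c=load(n+"0.npz"); im=c["image"].astype(int); hsv=cv2.cvtColor(c["image"],cv2.COLOR_RGB2HSV)
    x0,y0,x1,y1=roi; R=np.zeros(im.shape[:2],bool); R[y0:y1,x0:x1]=1
    m=R&(im.min(2)>165)
    for ct in big(m,4):
        if cv2.contourArea(ct)<30: continue
        p=ct[:,0,:]
        for z in (0.018,0.022):
            w=cast(c,p,z)[:,:2]; ce,sz,a,b=rect(w)
            print(n,z,"ctr",ce.round(4),"sz",sz.round(4),"a",round(a,1),b.round(4).tolist())
    # blue mat
    m=(hsv[...,0]>100)&(hsv[...,0]<125)&(hsv[...,1]>150)&(hsv[...,2]>120)
    ct=big(m)[0]; print("mat",[ (v.round(4).tolist() if hasattr(v,'round') and not isinstance(v,float) else v) for v in rect(cast(c,ct[:,0,:],0.010)[:,:2])])
    m=(hsv[...,0]>5)&(hsv[...,0]<18)&(hsv[...,1]>170)&(hsv[...,2]>150)
    m[:, :360]=0;m[:,410:]=0; m[:190]=0; m[340:]=0
    ct=big(m)[0]; print("orange px",ct[:,0].min(0),ct[:,0].max(0),cv2.contourArea(ct))
    cv2.imwrite(f"pics/or_{n}.png",cv2.resize(c["image"][190:345,350:420,::-1],None,fx=3.8,fy=3.8,interpolation=cv2.INTER_NEAREST) if n=="side" else cv2.resize(c["image"][300:345,350:400,::-1],None,fx=12,fy=12,interpolation=cv2.INTER_CUBIC))
    
E
```

```text
top 0.018 ctr [ 0.4636 -0.0358] sz [0.0773 0.1023] a 28.6 [[0.4052000045776367, -0.00930000003427267], [0.45419999957084656, -0.09920000284910202], [0.5220000147819519, -0.062199998646974564], [0.4731000065803528, 0.02759999968111515]]
top 0.022 ctr [ 0.4635 -0.0364] sz [0.0769 0.1019] a 28.6 [[0.40529999136924744, -0.010099999606609344], [0.45399999618530273, -0.09950000047683716], [0.5216000080108643, -0.06270000338554382], [0.47290000319480896, 0.02669999934732914]]
top 0.018 ctr [ 0.4042 -0.0585] sz [0.0151 0.1318] a 29.4 [[0.3653999865055084, -0.004699999932199717], [0.4300000071525574, -0.11959999799728394], [0.4431000053882599, -0.11219999939203262], [0.3785000145435333, 0.0027000000700354576]]
top 0.022 ctr [ 0.4044 -0.059 ] sz [0.015  0.1313] a 29.4 [[0.36559998989105225, -0.005499999970197678], [0.4300000071525574, -0.11990000307559967], [0.4431000053882599, -0.11249999701976776], [0.37869998812675476, 0.0019000000320374966]]
top 0.018 ctr [0.4231 0.0384] sz [0.1116 0.0135] a 29.3 [[0.37119999527931213, 0.016899999231100082], [0.37779998779296875, 0.005200000014156103], [0.
[... 1566 characters left out ...]
305] a 29.4 [[0.36480000615119934, -0.010300000198185444], [0.4287000000476837, -0.12409999966621399], [0.4392000138759613, -0.11819999665021896], [0.3752000033855438, -0.004399999976158142]]
side 0.022 ctr [ 0.402  -0.0603] sz [0.0119 0.1296] a 29.4 [[0.3650999963283539, -0.006800000090152025], [0.428600013256073, -0.11980000138282776], [0.4390000104904175, -0.11389999836683273], [0.37540000677108765, -0.0008999999845400453]]
mat [[0.4921, -0.4133], [0.0873, 0.1001], 19.2734317779541, [[0.4343000054359436, -0.3804999887943268], [0.4674000144004822, -0.4749999940395355], [0.5497999787330627, -0.44620001316070557], [0.516700029373169, -0.3517000079154968]]]
orange px [386 196] [401 215] 200.5
```

```bash
python3 - <<'E'
from h import *
c=load("side0.npz")
cv2.imwrite("pics/or_side.png",cv2.resize(c["image"][188:250,365:415,::-1],None,fx=9,fy=9,interpolation=cv2.INTER_CUBIC))
E
```

```text
(no output)
```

View pics/or_top.png

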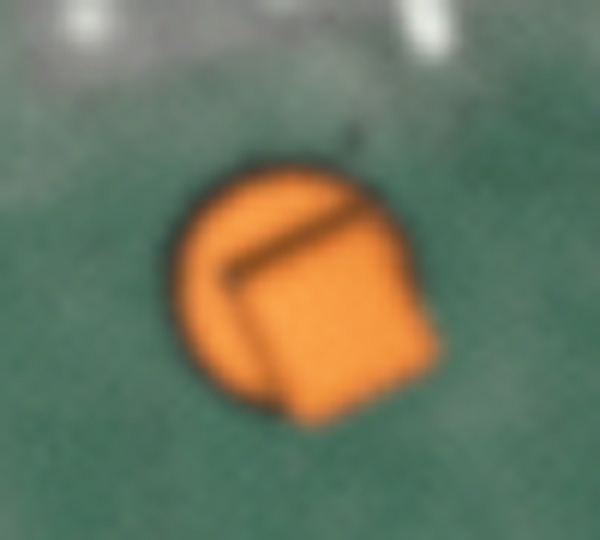

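View pics/or_side.png

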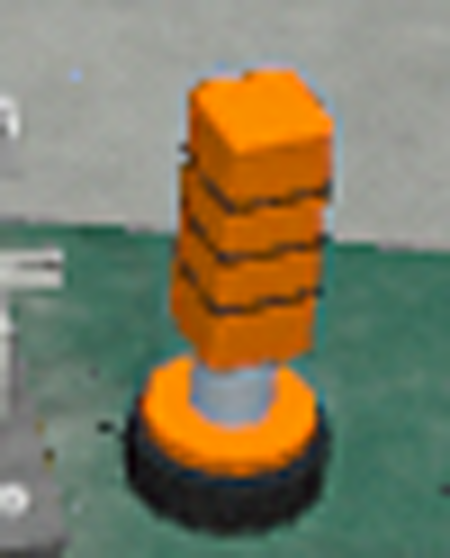

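```bash
python3 - <<'E'
from h import *
t=load("top0.npz"); s=load("side0.npz")
q=lambda p:np.array(p)/12+[350,300]
print("top hand",cast(t,q([[337,315]]),.097).round(4), "foot",cast(t,q([[293,285]]),.014).round(4))
w=cast(t,q([[310,425],[440,350],[375,205],[237,278]]),.097)[:,:2]; print(w.round(4).tolist())
for i in range(4):
    d=w[(i+1)%4]-w[i]; print(np.linalg.norm(d).round(4),np.degrees(np.arctan2(d[1],d[0])).round(1))
q=lambda p:np.array(p)/9+[365,188]
print("side hand",cast(s,q([[262,112]]),.097).round(4),"foot ctr low-mid",cast(s,q([[228,410]]),.014).round(4))
w=cast(s,q([[195,95],[285,70],[330,125],[240,155]]),.097)[:,:2]
for i in range(4):
    d=w[(i+1)%4]-w[i]; print(np.linalg.norm(d).round(4),np.degrees(np.arctan2(d[1],d[0])).round(1))
# height map from top & side
H=np.zeros((60,80))  # x .30-.60 , y -.45..-.05 5mm
for c in (t,s):
    z=c["z_map"]; v,u=np.nonzero(z>0); zz=z[v,u]
    p=np.c_[(u-c["cx"])/c["fx"]*zz,(v-c["cy"])/c["fy"]*zz,zz]@c["pose"][:3,:3].T+c["pose"][:3,3]
    i=((p[:,0]-.30)/.005).astype(int); j=((-.02-p[:,1])/.005).astype(int)
    k=(p[:,0]>.3)&(p[:,0]<.6)&(p[:,1]<-.02)&(p[:,1]>-.42)&(p[:,2]<.25)
    np.maximum.at(H,(i[k],j[k]),p[k,2])
H=H.reshape(30,2,40,2).max((1,3))
print("cols y:",[round(-.02-.01*j,2) for j in range(40)][::5])
for i in range(29,-1,-1): print(f"{.3+.01*i:.2f}"," ".join(f"{int(h*1000):3d}" for h in H[i]))
E
```

```text
top hand [[ 0.3728 -0.2513  0.097 ]] foot [[ 0.3723 -0.2514  0.014 ]]
[[0.3564, -0.2467], [0.3673, -0.2667], [0.3892, -0.2576], [0.3786, -0.2364]]
0.0228 -61.5
0.0237 22.5
0.0238 116.5
0.0245 -155.0
side hand [[ 0.3709 -0.247   0.097 ]] foot ctr low-mid [[ 0.3706 -0.2556  0.014 ]]
0.0213 -148.0
0.0207 115.8
0.0219 35.5
0.0221 -65.2
cols y: [-0.02, -0.07, -0.12, -0.17, -0.22, -0.27, -0.32, -0.37]
0.59   3   3   4   3   2   3   2   2   2  21  21  19   2  20  21  22   3   7   3   2  10  13   3   3  13  18   4   2   3   3   3   5   6   5   3   5   3   6   5   4
0.58   2   1   2   4   3   3   3   3   4  21  20   2   4  19  21  21   3   2   4   2  10  14   2   9  15  12   2   2   4   0   0   3   4   6   7   6   4   6   4   6
0.57   2   4   3   2   3   4   4   2   3  20  22  20  19  21  22  21   2   2   4   2  12  15   3  15  15   1   2  12  11   0   2   3   8   5   7   5   5   5   5   6
0.56   4   3   3   3   3   4   3   2   3  18  21  22  21  21  21   2   4   4   2   3   4  15  14  14  16  16  17 177 177   0   1   2   4   5   5   5   4   4   6   4
0.55   3   2   4   3   4   2   3   2   3 
[... 3548 characters left out ...]
   2   2   3   4   5   6   7   4   5   4
0.33   3   4   3   2   4   2   2   2   3   3   7   3   3   5   1   3   3   3   4   3   3   3   6   3   4   2   3   2   3   2   3   3   5   6   4   6   5   5   5   4
0.32   3   3   3   2   2   3   2   2   3   3   2   3   3   2   3   2   4   2   2   2   2   2   2   2   2   2   2   3   2   3   2   4   3   5   5   4   4   6   6   3
0.31   4   3   3   2   2   4   2   3   3   2   2   3   2   3   3   4   2   2   2   4   3   3   3   2   2   2   1   3   2   3   4   5   6   5   5   4   4   4   4   4
0.30   2   3   4   3   2   2   2   2   2   2   1   3   3   2   3   4   3   2   2   2   4   4   3   3   4   1   3   4   3   2   1   4   4   4   4   5   4   5   5   5
```

```bash
cat > go.py <<'E'
import sys,numpy as np
from rig import bot
s=bot.read_state(); R=s["tcp_rot"]; p=s["position"]
def to(x,y,z): 
    d=R.T@(np.array([x,y,z])-p)/.025; print("units",d.round(2),"yaw_y",round(np.degrees(np.arctan2(R[1,1],R[0,1])),2))
O=np.array([.3752,.0032]); ux=np.array([.490,-.872]); uy=np.array([.872,.490])
def jig(q): q=np.asarray(q)-O; return np.array([q@ux,q@uy])
def wj(a,b): return O+a*ux+b*uy
E
echo
```

Call:
move_arm([
  {"hand": 87, "wz": -6.1},
  {"hand": 87, "wz": -6.1},
  {"hand": 87, "x": 0.98, "y": -0.61},
  {"hand": 87, "x": 0.98, "y": -0.61},
  {"hand": 87, "x": 0.98, "y": -0.61},
  {"hand": 87, "x": 0.98, "y": -0.61},
  {"hand": 87, "x": 0.98, "y": -0.61},
  {"hand": 87, "x": 0.98, "y": -0.61},
  {"hand": 87, "x": 0.98, "y": -0.61},
  {"hand": 87, "x": 0.98, "y": -0.61},
  {"hand": 87, "x": 0.98, "y": -0.61},
  {"hand": 87, "x": 0.98, "y": -0.61},
  {"hand": 87, "x": 0.98, "y": -0.61},
  {"hand": 87, "x": 0.98, "y": -0.61},
  {"hand": 87, "x": 0.98, "y": -0.61},
  {"hand": 87, "x": 0.98, "y": -0.61},
  {"hand": 87},
])

```text
schema error: expected keys hand, x, y, z, wx, wy, wz
```

```bash
python3 -c "
from go import *
print(p); to(.372,-.251,.0533)"
```

```text
[ 0.16896057 -0.60103816  0.22167565]
units [ 11.6  -11.27   6.76] yaw_y -74.31
```

All keys are required.

Call:
move_arm([
  {"hand": 87, "x": 0, "y": 0, "z": 0, "wx": 0, "wy": 0, "wz": -6.1},
  {"hand": 87, "x": 0, "y": 0, "z": 0, "wx": 0, "wy": 0, "wz": -6.1},
  {"hand": 87, "x": 0.98, "y": -0.61, "z": 0, "wx": 0, "wy": 0, "wz": 0},
  {"hand": 87, "x": 0.98, "y": -0.61, "z": 0, "wx": 0, "wy": 0, "wz": 0},
  {"hand": 87, "x": 0.98, "y": -0.61, "z": 0, "wx": 0, "wy": 0, "wz": 0},
  {"hand": 87, "x": 0.98, "y": -0.61, "z": 0, "wx": 0, "wy": 0, "wz": 0},
  {"hand": 87, "x": 0.98, "y": -0.61, "z": 0, "wx": 0, "wy": 0, "wz": 0},
  {"hand": 87, "x": 0.98, "y": -0.61, "z": 0, "wx": 0, "wy": 0, "wz": 0},
  {"hand": 87, "x": 0.98, "y": -0.61, "z": 0, "wx": 0, "wy": 0, "wz": 0},
  {"hand": 87, "x": 0.98, "y": -0.61, "z": 0, "wx": 0, "wy": 0, "wz": 0},
  {"hand": 87, "x": 0.98, "y": -0.61, "z": 0, "wx": 0, "wy": 0, "wz": 0},
  {"hand": 87, "x": 0.98, "y": -0.61, "z": 0, "wx": 0, "wy": 0, "wz": 0},
  {"hand": 87, "x": 0.98, "y": -0.61, "z": 0, "wx": 0, "wy": 0, "wz": 0},
  {"hand": 87, "x": 0.98, "y": -0.61, "z": 0, "wx": 0, "wy": 0, "wz": 0},
  {"hand": 87, "x": 0.98, "y": -0.61, "z": 0, "wx": 0, "wy": 0, "wz": 0},
  {"hand": 87, "x": 0.98, "y": -0.61, "z": 0, "wx": 0, "wy": 0, "wz": 0},
  {"hand": 87, "x": 0, "y": 0, "z": 0, "wx": 0, "wy": 0, "wz": 0},
])

```text
time_s: 1.8
position: [0.3727, -0.2493, 0.2222]
tcp_rot: [[0.882, 0.471, -0.001], [0.471, -0.882, 0.002], [0.0, -0.003, -1.0]]
force: [0.0, 0.4, -0.1]
opening: 0.998
```

```bash
python3 -c "
from go import *
print(p,R); to(.372,-.251,.0533)"
```

```text
[ 0.37266428 -0.24931976  0.22221928] [[ 8.82075776e-01  4.71106537e-01 -9.77898043e-04]
 [ 4.71107483e-01 -8.82072624e-01  2.37169786e-03]
 [ 2.54745273e-04 -2.55271232e-03 -9.99996709e-01]]
units [-0.06  0.06  6.76] yaw_y -61.89
```

Call:
move_arm([
  {"hand": 87, "x": -0.06, "y": 0.06, "z": 0.85, "wx": 0, "wy": 0, "wz": 0},
  {"hand": 87, "x": 0, "y": 0, "z": 0.85, "wx": 0, "wy": 0, "wz": 0},
  {"hand": 87, "x": 0, "y": 0, "z": 0.85, "wx": 0, "wy": 0, "wz": 0},
  {"hand": 87, "x": 0, "y": 0, "z": 0.85, "wx": 0, "wy": 0, "wz": 0},
  {"hand": 87, "x": 0, "y": 0, "z": 0.85, "wx": 0, "wy": 0, "wz": 0},
  {"hand": 87, "x": 0, "y": 0, "z": 0.85, "wx": 0, "wy": 0, "wz": 0},
  {"hand": 87, "x": 0, "y": 0, "z": 0.85, "wx": 0, "wy": 0, "wz": 0},
  {"hand": 87, "x": 0, "y": 0, "z": 0.81, "wx": 0, "wy": 0, "wz": 0},
  {"hand": 87, "x": 0, "y": 0, "z": 0, "wx": 0, "wy": 0, "wz": 0},
  {"hand": 87, "x": 0, "y": 0, "z": 0, "wx": 0, "wy": 0, "wz": 0},
])

```text
time_s: 2.8
position: [0.3714, -0.255, 0.0534]
tcp_rot: [[0.884, 0.467, -0.001], [0.467, -0.884, 0.001], [-0.0, -0.001, -1.0]]
force: [0.1, 0.2, -0.4]
opening: 0.996
```

```bash
python3 - <<'E'
from h import *
from rig import vision
for n in("side","top"):
    c=vision.capture(n); im=c["image"][...,::-1]
    np.savez(n+"1.npz",**c)
    cv2.imwrite(f"pics/{n}1.png",cv2.resize(im[180:380,260:460],None,fx=3,fy=3,interpolation=cv2.INTER_CUBIC))
E
```

```text
(no output)
```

View pics/side1.png

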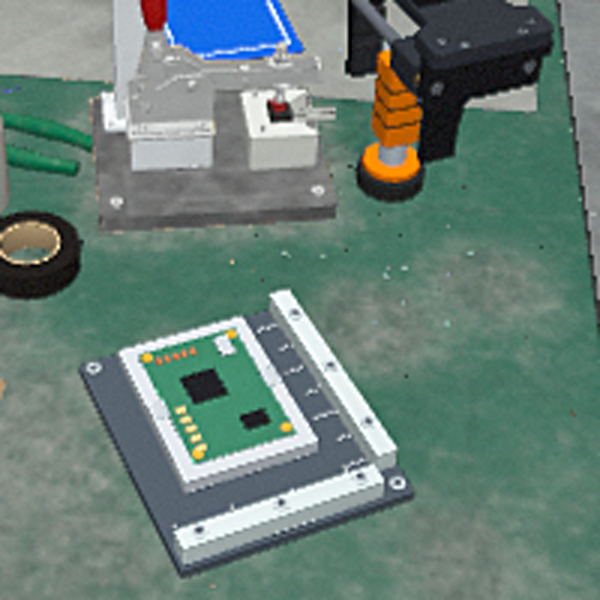

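```bash
python3 -c "
from go import *
print(p); to(.372,-.251,.0533)"
```

```text
[ 0.37205037 -0.2553688   0.05427933]
units [ 0.08 -0.16  0.04] yaw_y -62.13
```

Call:
move_arm([
  {"hand": 87, "x": 0.08, "y": -0.16, "z": 0, "wx": 0, "wy": 0, "wz": 0},
  {"hand": 0, "x": 0, "y": 0, "z": 0, "wx": 0, "wy": 0, "wz": 0},
  {"hand": 0, "x": 0, "y": 0, "z": 0, "wx": 0, "wy": 0, "wz": 0},
  {"hand": 0, "x": 0, "y": 0, "z": 0, "wx": 0, "wy": 0, "wz": 0},
  {"hand": 0, "x": 0, "y": 0, "z": 0, "wx": 0, "wy": 0, "wz": 0},
  {"hand": 0, "x": 0, "y": 0, "z": 0, "wx": 0, "wy": 0, "wz": 0},
  {"hand": 0, "x": 0, "y": 0, "z": 0, "wx": 0, "wy": 0, "wz": 0},
  {"hand": 0, "x": 0, "y": 0, "z": 0, "wx": 0, "wy": 0, "wz": 0},
  {"hand": 0, "x": 0, "y": 0, "z": 0, "wx": 0, "wy": 0, "wz": 0},
  {"hand": 0, "x": 0, "y": 0, "z": 0, "wx": 0, "wy": 0, "wz": 0},
])

```text
time_s: 3.9
position: [0.3719, -0.2504, 0.0536]
tcp_rot: [[0.884, 0.468, 0.001], [0.468, -0.884, -0.001], [0.0, 0.001, -1.0]]
force: [1.5, -0.8, -2.8]
opening: 0.275
```

```bash
python3 -c "
from go import *
print(p,R,s['force'],s['opening'])
for i in range(4): s=bot.read_state(); print(s['position'],s['joint_positions'],s['time_s'])"
```

```text
[ 0.37187972 -0.25043419  0.05356555] [[ 8.83879694e-01  4.67713888e-01  6.36609483e-04]
 [ 4.67714263e-01 -8.83879445e-01 -7.03493160e-04]
 [ 2.33652515e-04  9.19554654e-04 -9.99999550e-01]] [ 1.5036965 -0.7551586 -2.8131382] 0.2746555121369534
[ 0.37187972 -0.25043419  0.05356555] [-4.82919570e+01  3.50644829e+01  1.15043372e+02  8.28985557e-04
  2.98377856e+01  1.38213031e+01] 3.9
[ 0.37187972 -0.25043419  0.05356555] [-4.82919570e+01  3.50644829e+01  1.15043372e+02  8.28985557e-04
  2.98377856e+01  1.38213031e+01] 3.9
[ 0.37187972 -0.25043419  0.05356555] [-4.82919570e+01  3.50644829e+01  1.15043372e+02  8.28985557e-04
  2.98377856e+01  1.38213031e+01] 3.9
[ 0.37187972 -0.25043419  0.05356555] [-4.82919570e+01  3.50644829e+01  1.15043372e+02  8.28985557e-04
  2.98377856e+01  1.38213031e+01] 3.9
```

Call:
move_arm([
  {"hand": 0, "x": 0, "y": 0, "z": -0.4, "wx": 0, "wy": 0, "wz": 0},
  {"hand": 0, "x": 0, "y": 0, "z": -0.7, "wx": 0, "wy": 0, "wz": 0},
  {"hand": 0, "x": 0, "y": 0, "z": -0.7, "wx": 0, "wy": 0, "wz": 0},
  {"hand": 0, "x": 0, "y": 0, "z": -0.6, "wx": 0, "wy": 0, "wz": 0},
  {"hand": 0, "x": 0.4, "y": -0.5, "z": 0, "wx": 0, "wy": 0, "wz": 0},
  {"hand": 0, "x": 0.63, "y": -0.8, "z": 0, "wx": 0, "wy": 0, "wz": 0},
  {"hand": 0, "x": 0.63, "y": -0.8, "z": 0, "wx": 0, "wy": 0, "wz": 0},
  {"hand": 0, "x": 0.63, "y": -0.8, "z": 0, "wx": 0, "wy": 0, "wz": 0},
  {"hand": 0, "x": 0.63, "y": -0.8, "z": 0, "wx": 0, "wy": 0, "wz": 0},
  {"hand": 0, "x": 0.5, "y": -0.6, "z": 0, "wx": 0, "wy": 0, "wz": 0},
  {"hand": 0, "x": 0.35, "y": -0.45, "z": 0, "wx": 0, "wy": 0, "wz": 0},
  {"hand": 0, "x": 0, "y": 0, "z": 0, "wx": 0, "wy": 0, "wz": -6},
  {"hand": 0, "x": 0, "y": 0, "z": 0, "wx": 0, "wy": 0, "wz": -6},
  {"hand": 0, "x": 0, "y": 0, "z": 0, "wx": 0, "wy": 0, "wz": -6},
  {"hand": 0, "x": 0, "y": 0, "z": 0, "wx": 0, "wy": 0, "wz": -6},
  {"hand": 0, "x": 0, "y": 0, "z": 0, "wx": 0, "wy": 0, "wz": -6},
  {"hand": 0, "x": 0, "y": 0, "z": 0, "wx": 0, "wy": 0, "wz": 0},
])

```text
time_s: 5.6
position: [0.3983, -0.0996, 0.1131]
tcp_rot: [[0.531, 0.847, -0.002], [0.847, -0.531, 0.001], [0.0, -0.002, -1.0]]
force: [0.6, 0.7, -2.4]
opening: 0.28
```

```bash
python3 -c "
from go import *
print(p,s['force'],s['opening']); to(.504,-.108,.1133)"
```

```text
[ 0.39828676 -0.09962498  0.11310672] [ 0.57980125  0.66320794 -2.35201176] 0.279938509259059
units [ 1.96  3.76 -0.02] yaw_y -32.09
```

Call:
move_arm([
  {"hand": 0, "x": 0.3, "y": 0.56, "z": 0, "wx": 0, "wy": 0, "wz": 0},
  {"hand": 0, "x": 0.4, "y": 0.8, "z": 0, "wx": 0, "wy": 0, "wz": 0},
  {"hand": 0, "x": 0.4, "y": 0.8, "z": 0, "wx": 0, "wy": 0, "wz": 0},
  {"hand": 0, "x": 0.4, "y": 0.8, "z": 0, "wx": 0, "wy": 0, "wz": 0},
  {"hand": 0, "x": 0.46, "y": 0.8, "z": 0, "wx": 0, "wy": 0, "wz": 0},
  {"hand": 0, "x": 0, "y": 0, "z": 0, "wx": 0, "wy": 0, "wz": 0},
  {"hand": 0, "x": 0, "y": 0, "z": 0.6, "wx": 0, "wy": 0, "wz": 0},
  {"hand": 0, "x": 0, "y": 0, "z": 0.6, "wx": 0, "wy": 0, "wz": 0},
  {"hand": 0, "x": 0, "y": 0, "z": 0.5, "wx": 0, "wy": 0, "wz": 0},
  {"hand": 0, "x": 0, "y": 0, "z": 0.24, "wx": 0, "wy": 0, "wz": 0},
  {"hand": 0, "x": 0, "y": 0, "z": 0, "wx": 0, "wy": 0, "wz": 0},
  {"hand": 0, "x": 0, "y": 0, "z": 0, "wx": 0, "wy": 0, "wz": 0},
])

```text
time_s: 6.8
position: [0.5049, -0.1095, 0.0651]
tcp_rot: [[0.532, 0.847, -0.0], [0.847, -0.532, 0.0], [-0.0, -0.0, -1.0]]
force: [0.3, 0.5, -1.2]
opening: 0.271
```

```bash
cat > look.py <<'E'
import sys
from h import *
from go import *
from rig import vision
k=sys.argv[1]
print(bot.read_state()['position'],"jig tcp",(1000*jig(p[:2])).round(1),s['force'].round(2),s['time_s'])
for n,(x0,y0,x1,y1) in (("side",(270,180,430,380)),("top",(200,180,360,340))):
    c=vision.capture(n); im=c["image"][...,::-1]
    np.savez(n+k+".npz",**c)
    cv2.imwrite(f"pics/{n}{k}.png",cv2.resize(im[y0:y1,x0:x1],None,fx=3,fy=3,interpolation=cv2.INTER_CUBIC))
E
python3 look.py 2
```

```text
[ 0.50492266 -0.10949556  0.06512776] jig tcp [161.8  57.9] [ 0.26  0.47 -1.17] 6.8
```

View pics/side2.png

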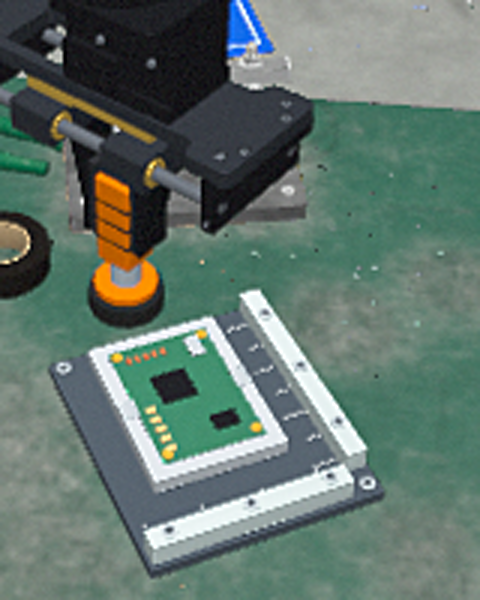

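View pics/top2.png

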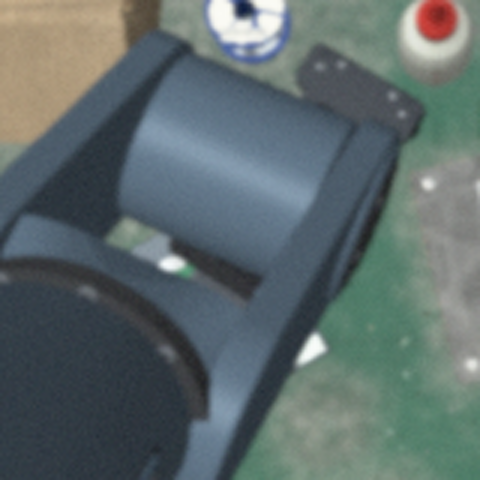

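Call:
move_arm([
  {"hand": 0, "x": 0.057, "y": -0.105, "z": 0, "wx": 0, "wy": 0, "wz": 0},
  {"hand": 0, "x": 0.057, "y": -0.105, "z": 0, "wx": 0, "wy": 0, "wz": 0},
  {"hand": 0, "x": 0.057, "y": -0.105, "z": 0, "wx": 0, "wy": 0, "wz": 0},
  {"hand": 0, "x": 0.057, "y": -0.105, "z": 0, "wx": 0, "wy": 0, "wz": 0},
  {"hand": 0, "x": 0.057, "y": -0.105, "z": 0, "wx": 0, "wy": 0, "wz": 0},
  {"hand": 0, "x": 0.057, "y": -0.105, "z": 0, "wx": 0, "wy": 0, "wz": 0},
  {"hand": 0, "x": 0.057, "y": -0.105, "z": 0, "wx": 0, "wy": 0, "wz": 0},
  {"hand": 0, "x": 0.057, "y": -0.105, "z": 0, "wx": 0, "wy": 0, "wz": 0},
])

```text
time_s: 7.7
position: [0.4933, -0.0885, 0.0651]
tcp_rot: [[0.532, 0.847, 0.0], [0.847, -0.532, -0.0], [0.0, 0.0, -1.0]]
force: [0.8, -0.6, -1.3]
opening: 0.273
```

```bash
python3 look.py 3
```

```text
[ 0.49327376 -0.08853117  0.06508329] jig tcp [137.8  58. ] [ 0.76 -0.57 -1.29] 7.7
```

View pics/side3.png

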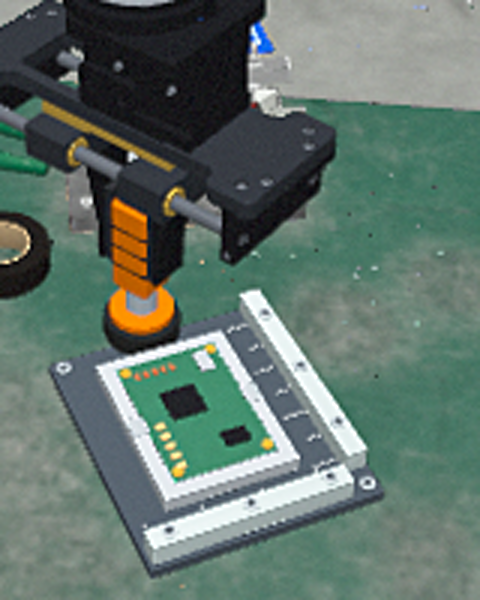

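Call:
move_arm([
  {"hand": 0, "x": 0.057, "y": -0.105, "z": 0, "wx": 0, "wy": 0, "wz": 0},
  {"hand": 0, "x": 0.057, "y": -0.105, "z": 0, "wx": 0, "wy": 0, "wz": 0},
  {"hand": 0, "x": 0.057, "y": -0.105, "z": 0, "wx": 0, "wy": 0, "wz": 0},
  {"hand": 0, "x": 0.057, "y": -0.105, "z": 0, "wx": 0, "wy": 0, "wz": 0},
  {"hand": 0, "x": 0.019, "y": -0.035, "z": 0, "wx": 0, "wy": 0, "wz": 0},
  {"hand": 0, "x": 0.019, "y": -0.035, "z": 0, "wx": 0, "wy": 0, "wz": 0},
  {"hand": 0, "x": 0, "y": 0, "z": 0, "wx": 0, "wy": 0, "wz": 0},
])

```text
time_s: 8.5
position: [0.4863, -0.0764, 0.065]
tcp_rot: [[0.532, 0.847, -0.0], [0.847, -0.532, 0.0], [0.0, -0.0, -1.0]]
force: [-0.4, -0.2, -2.2]
opening: 0.279
```

Call:
move_arm([
  {"hand": 0, "x": 0.019, "y": -0.035, "z": 0, "wx": 0, "wy": 0, "wz": 0},
  {"hand": 0, "x": 0, "y": 0, "z": 0, "wx": 0, "wy": 0, "wz": 0},
])

```text
time_s: 8.7
position: [0.486, -0.0757, 0.0651]
tcp_rot: [[0.532, 0.847, 0.0], [0.847, -0.532, 0.0], [0.0, 0.0, -1.0]]
force: [-0.0, 0.6, -0.5]
opening: 0.276
```

```bash
python3 look.py 4
```

```text
[ 0.48597883 -0.07568895  0.06506421] jig tcp [123.1  57.9] [-0.03  0.59 -0.55] 8.7
```

View pics/side4.png

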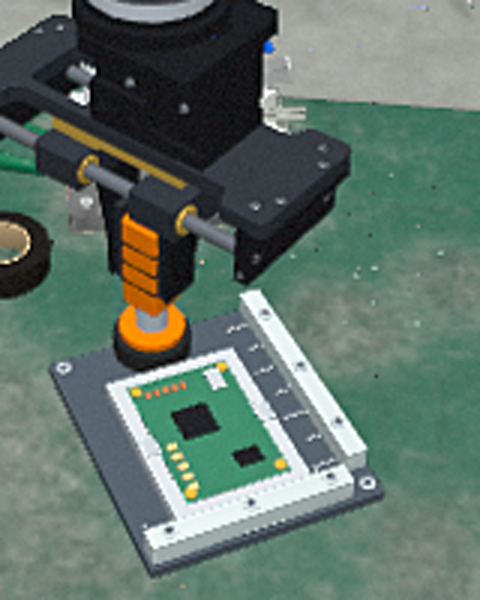

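Call:
move_arm([
  {"hand": 0, "x": 0.019, "y": -0.035, "z": 0, "wx": 0, "wy": 0, "wz": 0},
  {"hand": 0, "x": 0, "y": 0, "z": 0, "wx": 0, "wy": 0, "wz": 0},
])

```text
time_s: 9.0
position: [0.4858, -0.075, 0.0651]
tcp_rot: [[0.532, 0.847, 0.001], [0.847, -0.532, -0.0], [0.0, 0.001, -1.0]]
force: [0.6, -0.1, -1.6]
opening: 0.276
```

Call:
move_arm([
  {"hand": 0, "x": 0.019, "y": -0.035, "z": 0, "wx": 0, "wy": 0, "wz": 0},
  {"hand": 0, "x": 0, "y": 0, "z": 0, "wx": 0, "wy": 0, "wz": 0},
])

```text
time_s: 9.2
position: [0.4858, -0.0747, 0.0652]
tcp_rot: [[0.531, 0.847, 0.002], [0.847, -0.531, -0.001], [-0.0, 0.002, -1.0]]
force: [0.6, -3.6, -2.7]
opening: 0.275
```

```bash
python3 - <<'E'
from h import *
t=load("top0.npz"); s=load("side0.npz")
H=np.zeros((40,36)) # 1cm, x .40-.80,y .22..-.14
for c in (t,s):
    z=c["z_map"]; v,u=np.nonzero(z>0); zz=z[v,u]
    p=np.c_[(u-c["cx"])/c["fx"]*zz,(v-c["cy"])/c["fy"]*zz,zz]@c["pose"][:3,:3].T+c["pose"][:3,3]
    i=np.floor((p[:,0]-.40)/.01).astype(int); j=np.floor((.22-p[:,1])/.01).astype(int)
    k=(i>=0)&(i<40)&(j>=0)&(j<36)&(p[:,2]<.5)
    np.maximum.at(H,(i[k],j[k]),p[k,2])
for i in range(34,-1,-1): print(f"{.4+.01*i:.2f}"," ".join(f"{int(h*1000):3d}" for h in H[i]))
E
```

```text
0.74  11  10  11  10   9  10  10  10   9  11  10   9  10   9  14  13  14  13  13  12  12  11 114 140 164 169   1 140 141   0   0   0   0   0   0   0
0.73  10  10   8   9   9   9  11   9  10  10  10  11   9   9  14  13  15  13  14  13  12  11 119 139 164 168   4 139 141   0   0   0   0   0   0   0
0.72  10   9   8   9   9  10  11  10   9   9  13   9  11   9  12  14  14  12  13  15  13  12 115 138 165 168   4 123 140   0   0   0 137   0   0   0
0.71  10   9  10   8  10  10   9  10  10   9   8   9  10   9  12  13  13  14  13  13  13  11 115 137 161 168   2 102 141 142 143 143 143 142 144 141
0.70   9  10   9   9  10   9   9  10  10   7   9  10   9   8  13  13  14  14  14  13  12  11 114 139 159 167   3  92 137 140 137 141 140 141 141 142
0.69   9  10  11   9   9   9   9  10  11   9   8  11   8  10  15  13  13  13  13  12  11  11 115 136 158 167 163  60  99 135  96  94  93  89  99  97
0.68  10   8   9   8   9  11   9  11   8  10  12  10   8   8  14  14  13  12  13  14   0   0 115 136 157 167   0  48  48  47  47   5   3   3   3   3
0.67   0   9   6   8   8   4   0   0   8   9   9   9  10 
[... 3414 characters left out ...]
   5   3   3   3   2  17  24  24  11  12  19  21  22  22  23  21  21  24  22  20  21  17  11  11   2   3
0.43  44  46  47  43   2   3   3   2   2   2   4   2   3   2   1   3  22  25  23  10  11  21  22  21  22  22  22  22  21  18  12  22  25  25  10   2
0.42   2   4  46  46   4   4   2   5   2   3   2   5   3   4   3   3   7  24  25  20  12  15  20  23  20  20  21  19  11  22  25  27  24  23   2   1
0.41   2  42  47  49   3   2   4   4   4   2   2   2   4   2   3   3   3  22  24  24  11  10  20  20  20  18  10  11  23  25  24  26  21   2   2   2
0.40   9  43  45  43   3   2   2   2   2   3   2   2   4   4   4   2   2   2  24  25  21  11  19  20  11  10  23  24  25  25  22   2   3   4   2   3
```

Call:
move_arm([
  {"hand": 0, "x": -0.19, "y": 0.35, "z": 0, "wx": 0, "wy": 0, "wz": 0},
  {"hand": 0, "x": 0, "y": 0, "z": -0.7, "wx": 0, "wy": 0, "wz": 0},
  {"hand": 0, "x": 0, "y": 0, "z": -0.7, "wx": 0, "wy": 0, "wz": 0},
  {"hand": 0, "x": 0, "y": 0, "z": 0, "wx": 0, "wy": 0, "wz": 0},
])

```text
time_s: 9.6
position: [0.491, -0.0832, 0.1015]
tcp_rot: [[0.532, 0.847, 0.003], [0.847, -0.532, -0.001], [0.001, 0.003, -1.0]]
force: [0.5, 0.5, -2.1]
opening: 0.272
```

```bash
python3 look.py 5; python3 - <<'E'
from go import *
x,y=wj(.050,.130); to(x,y,p[2])
from h import *
c=load("side5.npz"); im=c["image"].astype(int)
R=np.zeros(im.shape[:2],bool); R[285:375,280:405]=1
for ct in big(R&(im.min(2)>165),4):
    if cv2.contourArea(ct)<30: continue
    for z in (.018,.022):
        ce,sz,a,b=rect(cast(c,ct[:,0,:],z)[:,:2]); print(z,ce.round(4),sz.round(4),round(a,1), (1000*np.array([jig(q) for q in b])).round(1).tolist())
E
```

```text
[ 0.49096893 -0.08317773  0.10148671] jig tcp [132.   58.6] [ 0.47  0.45 -2.11] 9.6
units [ 4.09 -1.46  0.  ] yaw_y -32.13
0.018 [ 0.4455 -0.009 ] [0.11   0.1089] 29.1 [[-9.6, 0.5], [99.3, 0.1], [99.8, 110.1], [-9.2, 110.6]]
0.022 [ 0.4453 -0.0054] [0.1093 0.1082] 29.1 [[-12.5, 2.4], [95.8, 2.0], [96.2, 111.3], [-12.0, 111.8]]
0.018 [ 0.3971 -0.0556] [0.012  0.1106] 29.4 [[6.7, -15.7], [117.3, -15.7], [117.3, -3.7], [6.6, -3.8]]
0.022 [ 0.3972 -0.0517] [0.0119 0.1099] 29.4 [[3.7, -13.7], [113.7, -13.7], [113.7, -1.8], [3.7, -1.8]]
```

View pics/side5.png

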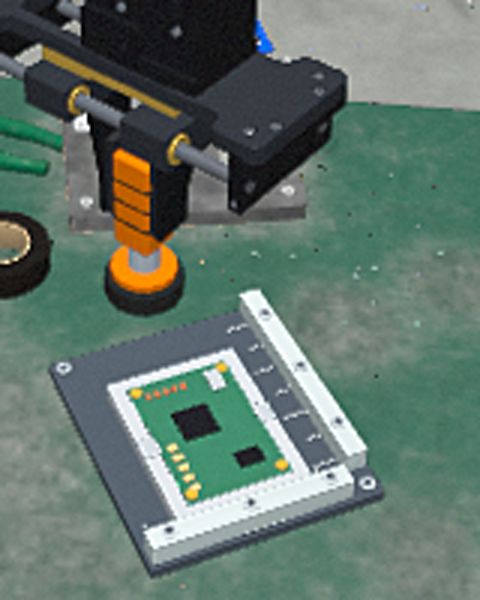

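Call:
move_arm([
  {"hand": 0, "x": 0.4, "y": -0.146, "z": 0, "wx": 0, "wy": 0, "wz": 0},
  {"hand": 0, "x": 0.8, "y": -0.28, "z": 0, "wx": 0, "wy": 0, "wz": 0},
  {"hand": 0, "x": 0.8, "y": -0.28, "z": 0, "wx": 0, "wy": 0, "wz": 0},
  {"hand": 0, "x": 0.8, "y": -0.28, "z": 0, "wx": 0, "wy": 0, "wz": 0},
  {"hand": 0, "x": 0.8, "y": -0.28, "z": 0, "wx": 0, "wy": 0, "wz": 0},
  {"hand": 0, "x": 0.49, "y": -0.194, "z": 0, "wx": 0, "wy": 0, "wz": 0},
  {"hand": 0, "x": 0, "y": 0, "z": 0, "wx": 0, "wy": 0, "wz": 0},
  {"hand": 0, "x": 0, "y": 0, "z": 0, "wx": 0, "wy": 0, "wz": 0},
])

```text
time_s: 10.5
position: [0.5129, 0.0235, 0.0996]
tcp_rot: [[0.531, 0.848, -0.001], [0.848, -0.531, -0.0], [-0.001, -0.001, -1.0]]
force: [-0.9, 0.8, -2.0]
opening: 0.271
```

```bash
python3 look.py 6; python3 - <<'E'
from go import *
x,y=wj(.050,.130); to(x,y,.065)
E
```

```text
[0.51286092 0.02353899 0.09959602] jig tcp [ 49.7 130. ] [-0.86  0.85 -1.97] 10.5
units [ 0.02 -0.01  1.39] yaw_y -32.15
```

View pics/side6.png

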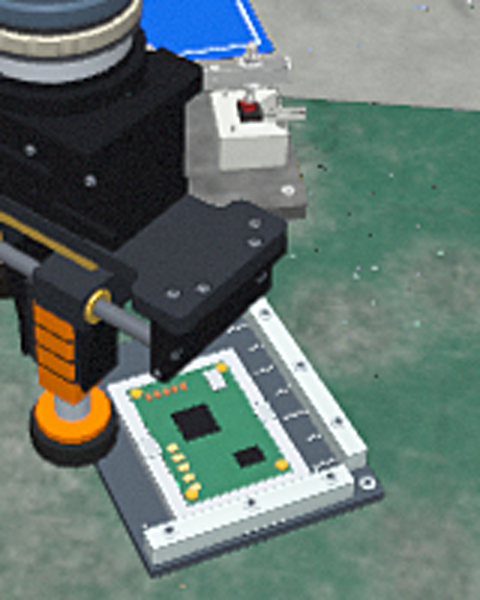

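Call:
move_arm([
  {"hand": 0, "x": 0, "y": 0, "z": 0.5, "wx": 0, "wy": 0, "wz": 0},
  {"hand": 0, "x": 0, "y": 0, "z": 0.5, "wx": 0, "wy": 0, "wz": 0},
  {"hand": 0, "x": 0, "y": 0, "z": 0.39, "wx": 0, "wy": 0, "wz": 0},
  {"hand": 0, "x": 0, "y": 0, "z": 0, "wx": 0, "wy": 0, "wz": 0},
  {"hand": 0, "x": -0.105, "y": -0.057, "z": 0, "wx": 0, "wy": 0, "wz": 0},
  {"hand": 0, "x": -0.105, "y": -0.057, "z": 0, "wx": 0, "wy": 0, "wz": 0},
  {"hand": 0, "x": -0.105, "y": -0.057, "z": 0, "wx": 0, "wy": 0, "wz": 0},
  {"hand": 0, "x": -0.105, "y": -0.057, "z": 0, "wx": 0, "wy": 0, "wz": 0},
  {"hand": 0, "x": -0.105, "y": -0.057, "z": 0, "wx": 0, "wy": 0, "wz": 0},
  {"hand": 0, "x": -0.105, "y": -0.057, "z": 0, "wx": 0, "wy": 0, "wz": 0},
  {"hand": 0, "x": -0.105, "y": -0.057, "z": 0, "wx": 0, "wy": 0, "wz": 0},
])

```text
time_s: 11.7
position: [0.4953, 0.0129, 0.0655]
tcp_rot: [[0.532, 0.847, 0.001], [0.847, -0.532, -0.0], [0.0, 0.001, -1.0]]
force: [1.4, 0.4, -1.2]
opening: 0.275
```

```bash
python3 look.py 7
```

```text
[0.49525501 0.01294605 0.06552019] jig tcp [ 50.3 109.5] [ 1.37  0.42 -1.21] 11.7
```

View pics/side7.png

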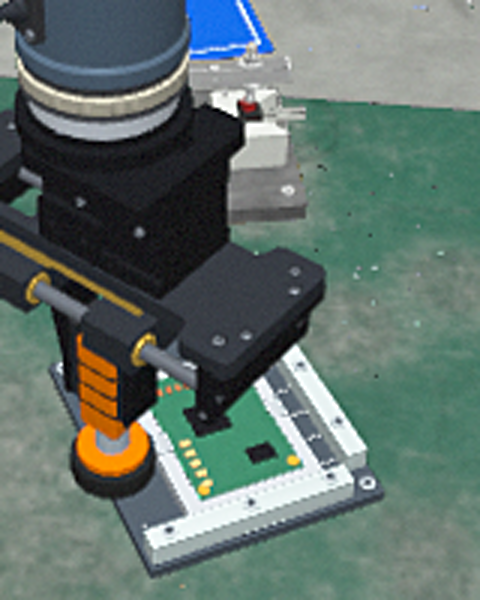

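Call:
move_arm([
  {"hand": 0, "x": -0.105, "y": -0.057, "z": 0, "wx": 0, "wy": 0, "wz": 0},
  {"hand": 0, "x": -0.105, "y": -0.057, "z": 0, "wx": 0, "wy": 0, "wz": 0},
  {"hand": 0, "x": -0.105, "y": -0.057, "z": 0, "wx": 0, "wy": 0, "wz": 0},
  {"hand": 0, "x": -0.035, "y": -0.019, "z": 0, "wx": 0, "wy": 0, "wz": 0},
  {"hand": 0, "x": 0, "y": 0, "z": 0, "wx": 0, "wy": 0, "wz": 0},
])

```text
time_s: 12.3
position: [0.486, 0.0082, 0.0652]
tcp_rot: [[0.532, 0.847, -0.001], [0.847, -0.532, 0.0], [-0.0, -0.001, -1.0]]
force: [0.4, -0.2, -2.0]
opening: 0.275
```

Call:
move_arm([
  {"hand": 0, "x": -0.035, "y": -0.019, "z": 0, "wx": 0, "wy": 0, "wz": 0},
  {"hand": 0, "x": 0, "y": 0, "z": 0, "wx": 0, "wy": 0, "wz": 0},
])

```text
time_s: 12.5
position: [0.4855, 0.0077, 0.0653]
tcp_rot: [[0.532, 0.847, -0.0], [0.847, -0.532, -0.0], [-0.0, -0.0, -1.0]]
force: [-0.3, 1.1, -1.4]
opening: 0.277
```

```bash
python3 look.py 8
```

```text
[0.48550336 0.0077101  0.06527702] jig tcp [50.1 98.4] [-0.29  1.09 -1.36] 12.5
```

View pics/side8.png

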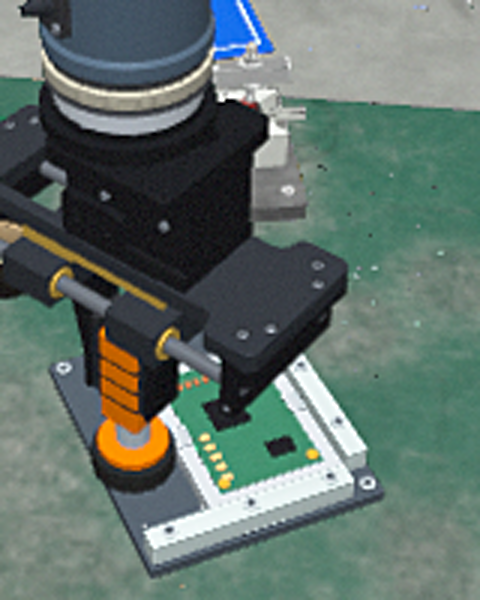

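Call:
move_arm([
  {"hand": 0, "x": -0.035, "y": -0.019, "z": 0, "wx": 0, "wy": 0, "wz": 0},
  {"hand": 0, "x": -0.018, "y": -0.01, "z": 0, "wx": 0, "wy": 0, "wz": 0},
  {"hand": 0, "x": 0, "y": 0, "z": 0, "wx": 0, "wy": 0, "wz": 0},
])

```text
time_s: 12.9
position: [0.4842, 0.007, 0.0653]
tcp_rot: [[0.532, 0.847, 0.0], [0.847, -0.532, -0.0], [-0.0, 0.0, -1.0]]
force: [0.4, -0.9, -1.3]
opening: 0.273
```

Call:
move_arm([
  {"hand": 0, "x": -0.035, "y": -0.019, "z": 0, "wx": 0, "wy": 0, "wz": 0},
  {"hand": 0, "x": 0, "y": 0, "z": 0, "wx": 0, "wy": 0, "wz": 0},
])

```text
time_s: 13.1
position: [0.4835, 0.0065, 0.0653]
tcp_rot: [[0.532, 0.847, 0.0], [0.847, -0.532, 0.0], [0.0, 0.0, -1.0]]
force: [0.3, 0.1, -2.6]
opening: 0.274
```

Call:
move_arm([
  {"hand": 0, "x": -0.035, "y": -0.019, "z": 0, "wx": 0, "wy": 0, "wz": 0},
  {"hand": 0, "x": 0, "y": 0, "z": 0, "wx": 0, "wy": 0, "wz": 0},
])

```text
time_s: 13.3
position: [0.4834, 0.0062, 0.0655]
tcp_rot: [[0.532, 0.847, 0.002], [0.847, -0.532, 0.0], [0.001, 0.002, -1.0]]
force: [2.8, 3.2, -1.5]
opening: 0.278
```

Call:
move_arm([
  {"hand": 0, "x": -0.018, "y": -0.01, "z": 0, "wx": 0, "wy": 0, "wz": 0},
  {"hand": 0, "x": 0, "y": 0, "z": 0, "wx": 0, "wy": 0, "wz": 0},
])

```text
time_s: 13.5
position: [0.4834, 0.0059, 0.0655]
tcp_rot: [[0.532, 0.847, 0.003], [0.847, -0.532, 0.0], [0.002, 0.002, -1.0]]
force: [2.6, 3.9, -3.0]
opening: 0.275
```

Call:
move_arm([
  {"hand": 0, "x": 0.35, "y": 0.19, "z": 0, "wx": 0, "wy": 0, "wz": 0},
  {"hand": 0, "x": 0, "y": 0, "z": -0.7, "wx": 0, "wy": 0, "wz": 0},
  {"hand": 0, "x": 0, "y": 0, "z": -0.7, "wx": 0, "wy": 0, "wz": 0},
  {"hand": 0, "x": -0.65, "y": 0.29, "z": 0, "wx": 0, "wy": 0, "wz": 0},
  {"hand": 0, "x": -0.8, "y": 0.29, "z": 0, "wx": 0, "wy": 0, "wz": 0},
  {"hand": 0, "x": -0.8, "y": 0.29, "z": 0, "wx": 0, "wy": 0, "wz": 0},
  {"hand": 0, "x": -0.8, "y": 0.29, "z": 0, "wx": 0, "wy": 0, "wz": 0},
  {"hand": 0, "x": -0.65, "y": 0.29, "z": 0, "wx": 0, "wy": 0, "wz": 0},
  {"hand": 0, "x": 0, "y": 0, "z": 0, "wx": 0, "wy": 0, "wz": 0},
])

```text
time_s: 14.4
position: [0.4719, -0.0887, 0.1002]
tcp_rot: [[0.533, 0.846, -0.001], [0.846, -0.533, -0.001], [-0.001, -0.001, -1.0]]
force: [0.4, 0.4, -2.3]
opening: 0.279
```

```bash
python3 look.py 9; python3 - <<'E'
from go import *
from h import *
x,y=wj(.128,.038); to(x,y,.065)
c=load("side9.npz"); cv2.imwrite("pics/side9z.png",cv2.resize(c["image"][270:375,280:405,::-1],None,fx=5.5,fy=5.5,interpolation=cv2.INTER_CUBIC))
E
```

```text
[ 0.47188049 -0.08873267  0.10019065] jig tcp [127.5  39.3] [ 0.4   0.36 -2.29] 14.4
units [-0.11  0.05  1.4 ] yaw_y -32.15
```

View pics/side9z.png

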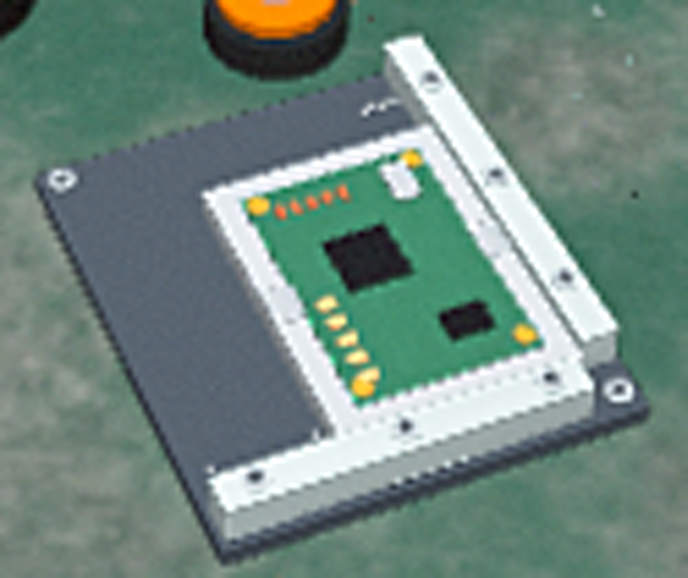

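Call:
move_arm([
  {"hand": 0, "x": -0.06, "y": 0.1, "z": 0, "wx": 0, "wy": 0, "wz": 0},
  {"hand": 0, "x": 0, "y": 0, "z": 0.5, "wx": 0, "wy": 0, "wz": 0},
  {"hand": 0, "x": 0, "y": 0, "z": 0.5, "wx": 0, "wy": 0, "wz": 0},
  {"hand": 0, "x": 0, "y": 0, "z": 0.4, "wx": 0, "wy": 0, "wz": 0},
  {"hand": 0, "x": 0, "y": 0, "z": 0, "wx": 0, "wy": 0, "wz": 0},
  {"hand": 0, "x": 0.038, "y": -0.07, "z": 0, "wx": 0, "wy": 0, "wz": 0},
  {"hand": 0, "x": 0.038, "y": -0.07, "z": 0, "wx": 0, "wy": 0, "wz": 0},
  {"hand": 0, "x": 0.038, "y": -0.07, "z": 0, "wx": 0, "wy": 0, "wz": 0},
  {"hand": 0, "x": 0, "y": 0, "z": 0, "wx": 0, "wy": 0, "wz": 0},
])

```text
time_s: 15.4
position: [0.4706, -0.0841, 0.0657]
tcp_rot: [[0.531, 0.847, 0.0], [0.847, -0.531, -0.0], [0.0, 0.0, -1.0]]
force: [0.1, -0.6, -2.3]
opening: 0.27
```

```bash
python3 look.py 10
```

```text
[ 0.47056857 -0.084094    0.06569353] jig tcp [122.9  40.4] [ 0.1  -0.55 -2.28] 15.4
```

Call:
move_arm([
  {"hand": 0, "x": 0.019, "y": -0.035, "z": 0, "wx": 0, "wy": 0, "wz": 0},
  {"hand": 0, "x": 0.01, "y": -0.018, "z": 0, "wx": 0, "wy": 0, "wz": 0},
  {"hand": 0, "x": 0, "y": 0, "z": 0, "wx": 0, "wy": 0, "wz": 0},
])

```text
time_s: 15.8
position: [0.4704, -0.0835, 0.0655]
tcp_rot: [[0.531, 0.847, 0.001], [0.847, -0.531, -0.001], [-0.0, 0.001, -1.0]]
force: [-0.7, -1.2, -2.2]
opening: 0.271
```

Call:
move_arm([
  {"hand": 0, "x": 0.01, "y": -0.018, "z": 0, "wx": 0, "wy": 0, "wz": 0},
  {"hand": 0, "x": 0, "y": 0, "z": 0, "wx": 0, "wy": 0, "wz": 0},
])

```text
time_s: 16.0
position: [0.4705, -0.0833, 0.0655]
tcp_rot: [[0.531, 0.847, 0.002], [0.847, -0.531, -0.001], [-0.0, 0.002, -1.0]]
force: [0.5, -2.8, -0.7]
opening: 0.275
```

Call:
move_arm([
  {"hand": 0, "x": -0.2, "y": 0.36, "z": 0, "wx": 0, "wy": 0, "wz": 0},
  {"hand": 0, "x": 0, "y": 0, "z": -0.5, "wx": 0, "wy": 0, "wz": 0},
  {"hand": 0, "x": 0, "y": 0, "z": -0.9, "wx": 0, "wy": 0, "wz": 0},
  {"hand": 0, "x": 0, "y": 0, "z": -0.9, "wx": 0, "wy": 0, "wz": 0},
  {"hand": 0, "x": 0, "y": 0, "z": -0.9, "wx": 0, "wy": 0, "wz": 0},
  {"hand": 0, "x": 0, "y": 0, "z": -0.9, "wx": 0, "wy": 0, "wz": 0},
  {"hand": 0, "x": 0, "y": 0, "z": -0.9, "wx": 0, "wy": 0, "wz": 0},
  {"hand": 0, "x": 0, "y": 0, "z": -0.9, "wx": 0, "wy": 0, "wz": 0},
  {"hand": 0, "x": 0, "y": 0, "z": -0.9, "wx": 0, "wy": 0, "wz": 0},
  {"hand": 0, "x": 0, "y": 0, "z": -0.9, "wx": 0, "wy": 0, "wz": 0},
  {"hand": 0, "x": 0, "y": 0, "z": -0.9, "wx": 0, "wy": 0, "wz": 0},
  {"hand": 0, "x": 0, "y": 0, "z": -0.6, "wx": 0, "wy": 0, "wz": 0},
  {"hand": 0, "x": 0, "y": 0, "z": 0, "wx": 0, "wy": 0, "wz": 0},
])

```text
time_s: 17.3
position: [0.4754, -0.0919, 0.297]
tcp_rot: [[0.532, 0.847, 0.003], [0.847, -0.532, -0.001], [0.001, 0.003, -1.0]]
force: [0.6, -0.1, -1.3]
opening: 0.274
```

```bash
python3 look.py 11; python3 - <<'E'
from go import *
to(.415,-.25,.295)
from h import *
c=load("side11.npz"); cv2.imwrite("pics/side11z.png",cv2.resize(c["image"][270:375,280:405,::-1],None,fx=5.5,fy=5.5,interpolation=cv2.INTER_CUBIC))
cv2.imwrite("pics/side11f.png",c["image"][...,::-1])
E
```

```text
[ 0.4754333  -0.09190304  0.29704463] jig tcp [132.   40.8] [ 0.58 -0.08 -1.25] 17.3
units [-6.63  1.38 -0.02] yaw_y -32.12
```

View pics/side11z.png

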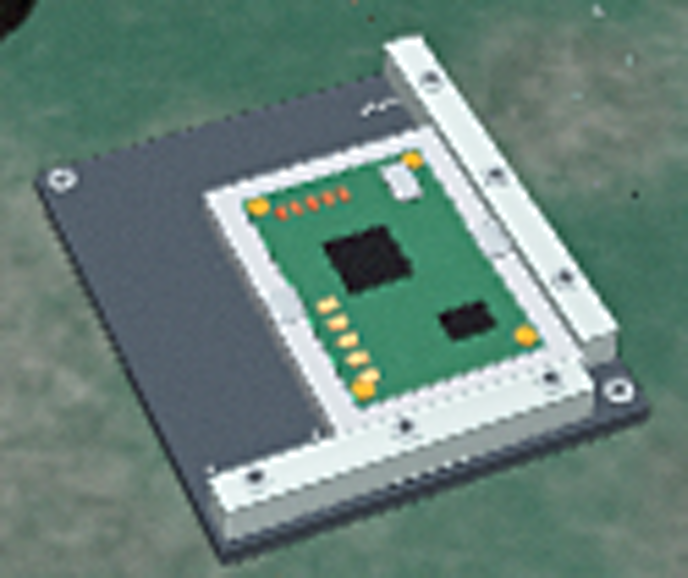

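View pics/side11f.png

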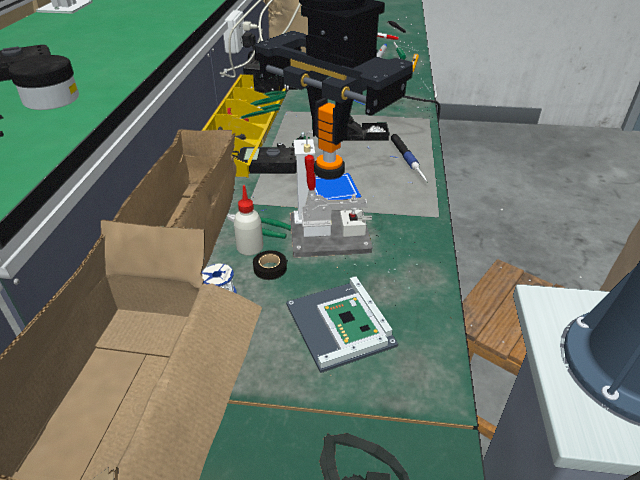

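Call:
move_arm([
  {"hand": 0, "x": -0.4, "y": 0.09, "z": 0, "wx": 0, "wy": 0, "wz": 0},
  {"hand": 0, "x": -0.89, "y": 0.18, "z": 0, "wx": 0, "wy": 0, "wz": 0},
  {"hand": 0, "x": -0.89, "y": 0.18, "z": 0, "wx": 0, "wy": 0, "wz": 0},
  {"hand": 0, "x": -0.89, "y": 0.18, "z": 0, "wx": 0, "wy": 0, "wz": 0},
  {"hand": 0, "x": -0.89, "y": 0.18, "z": 0, "wx": 0, "wy": 0, "wz": 0},
  {"hand": 0, "x": -0.89, "y": 0.18, "z": 0, "wx": 0, "wy": 0, "wz": 0},
  {"hand": 0, "x": -0.89, "y": 0.18, "z": 0, "wx": 0, "wy": 0, "wz": 0},
  {"hand": 0, "x": -0.89, "y": 0.21, "z": 0, "wx": 0, "wy": 0, "wz": 0},
  {"hand": 0, "x": -0.3, "y": 0.4, "z": 0, "wx": 0, "wy": 0, "wz": 0},
  {"hand": 0, "x": -0.48, "y": 0.8, "z": 0, "wx": 0, "wy": 0, "wz": 0},
  {"hand": 0, "x": -0.48, "y": 0.8, "z": 0, "wx": 0, "wy": 0, "wz": 0},
  {"hand": 0, "x": -0.48, "y": 0.8, "z": 0, "wx": 0, "wy": 0, "wz": 0},
  {"hand": 0, "x": -0.48, "y": 0.8, "z": 0, "wx": 0, "wy": 0, "wz": 0},
  {"hand": 0, "x": -0.48, "y": 0.8, "z": 0, "wx": 0, "wy": 0, "wz": 0},
  {"hand": 0, "x": -0.48, "y": 0.8, "z": 0, "wx": 0, "wy": 0, "wz": 0},
  {"hand": 0, "x": -0.48, "y": 0.8, "z": 0, "wx": 0, "wy": 0, "wz": 0},
  {"hand": 0, "x": -0.23, "y": 0.37, "z": 0, "wx": 0, "wy": 0, "wz": 0},
  {"hand": 0, "x": 0, "y": 0, "z": 0, "wx": 0, "wy": 0, "wz": 0},
])

```text
time_s: 19.2
position: [0.4992, -0.4182, 0.2938]
tcp_rot: [[0.532, 0.847, -0.001], [0.847, -0.532, 0.001], [0.001, -0.002, -1.0]]
force: [0.2, 0.7, -1.5]
opening: 0.271
```

```bash
python3 look.py 12; python3 - <<'E'
from go import *
to(.498,-.417,.0635)
from h import *
c=load("top12.npz"); cv2.imwrite("pics/top12f.png",c["image"][...,::-1])
cv2.imwrite("pics/top12z.png",cv2.resize(c["image"][230:340,205:315,::-1],None,fx=5.4,fy=5.4,interpolation=cv2.INTER_CUBIC))
c=load("side12.npz"); cv2.imwrite("pics/side12f.png",cv2.resize(c["image"][60:260,250:450,::-1],None,fx=3,fy=3))
E
```

```text
[ 0.49915297 -0.41819486  0.29384358] jig tcp [428.2 -98.4] [ 0.21  0.65 -1.5 ] 19.2
units [-0.05  0.03  9.24] yaw_y -32.1
```

View pics/top12z.png

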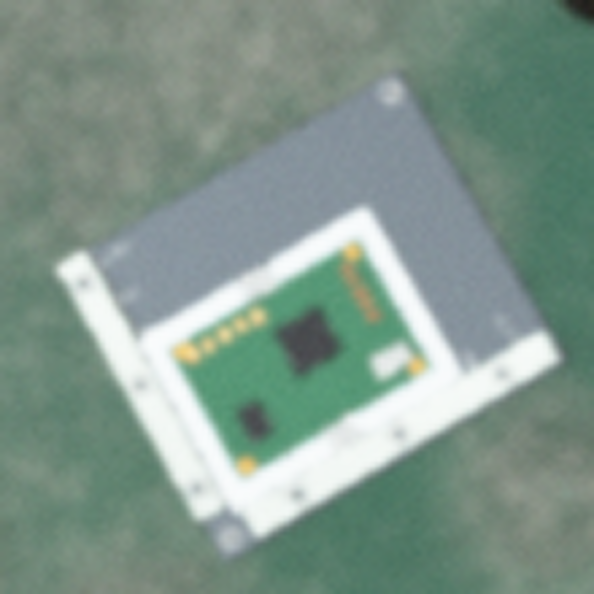

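View pics/top12f.png

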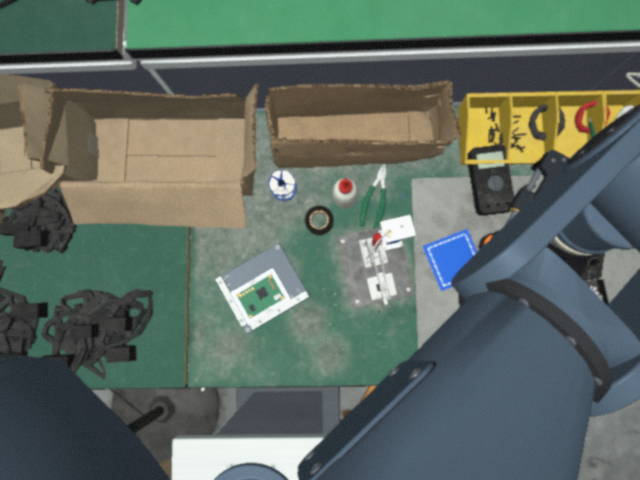

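View pics/side12f.png

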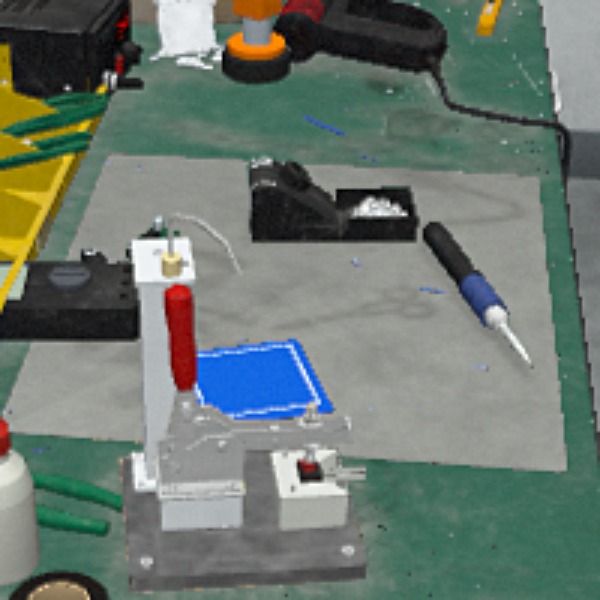

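Call:
move_arm([
  {"hand": 0, "x": -0.05, "y": 0.03, "z": 0.5, "wx": 0, "wy": 0, "wz": 0},
  {"hand": 0, "x": 0, "y": 0, "z": 0.9, "wx": 0, "wy": 0, "wz": 0},
  {"hand": 0, "x": 0, "y": 0, "z": 0.9, "wx": 0, "wy": 0, "wz": 0},
  {"hand": 0, "x": 0, "y": 0, "z": 0.9, "wx": 0, "wy": 0, "wz": 0},
  {"hand": 0, "x": 0, "y": 0, "z": 0.9, "wx": 0, "wy": 0, "wz": 0},
  {"hand": 0, "x": 0, "y": 0, "z": 0.9, "wx": 0, "wy": 0, "wz": 0},
  {"hand": 0, "x": 0, "y": 0, "z": 0.9, "wx": 0, "wy": 0, "wz": 0},
  {"hand": 0, "x": 0, "y": 0, "z": 0.9, "wx": 0, "wy": 0, "wz": 0},
  {"hand": 0, "x": 0, "y": 0, "z": 0.9, "wx": 0, "wy": 0, "wz": 0},
  {"hand": 0, "x": 0, "y": 0, "z": 0.8, "wx": 0, "wy": 0, "wz": 0},
  {"hand": 0, "x": 0, "y": 0, "z": 0.4, "wx": 0, "wy": 0, "wz": 0},
  {"hand": 0, "x": 0, "y": 0, "z": 0.15, "wx": 0, "wy": 0, "wz": 0},
  {"hand": 0, "x": 0, "y": 0, "z": 0, "wx": 0, "wy": 0, "wz": 0},
  {"hand": 0, "x": 0, "y": 0, "z": 0, "wx": 0, "wy": 0, "wz": 0},
])

```text
time_s: 20.7
position: [0.4994, -0.4193, 0.0701]
tcp_rot: [[0.532, 0.847, 0.001], [0.847, -0.532, -0.001], [-0.001, 0.002, -1.0]]
force: [0.6, -0.5, -1.7]
opening: 0.278
```

```bash
python3 look.py 13; python3 - <<'E'
from go import *
to(.498,-.417,.0595)
from h import *
c=load("side13.npz"); cv2.imwrite("pics/side13f.png",cv2.resize(c["image"][100:260,270:430,::-1],None,fx=3.7,fy=3.7))
c=load("top13.npz"); cv2.imwrite("pics/top13f.png",cv2.resize(c["image"][170:340,380:550,::-1],None,fx=3.4,fy=3.4))
E
```

```text
[ 0.49941381 -0.4192864   0.07008334] jig tcp [429.3 -98.7] [ 0.59 -0.48 -1.67] 20.7
units [ 0.05 -0.1   0.43] yaw_y -32.11
```

View pics/side13f.png

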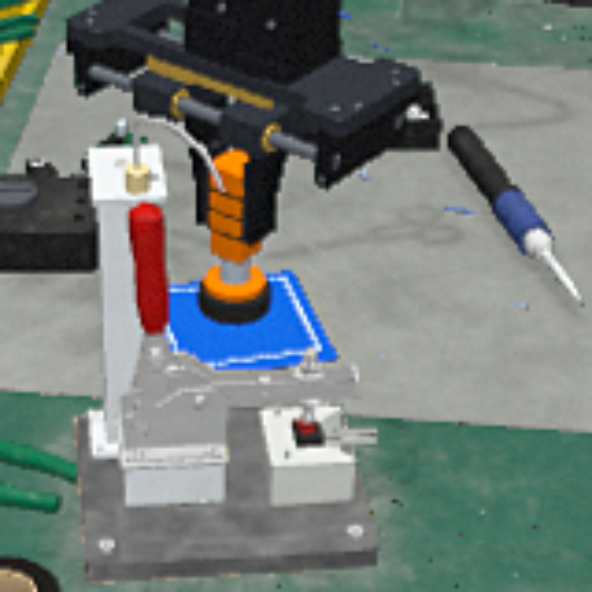

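View pics/top13f.png

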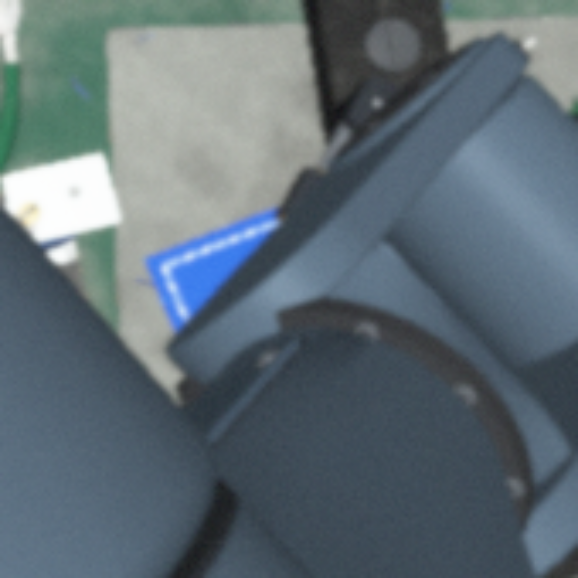

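```bash
python3 - <<'E'
from h import *
for f in ("top0","side0","side12"):
    c=load(f+".npz"); hsv=cv2.cvtColor(c["image"],cv2.COLOR_RGB2HSV)
    m=(hsv[...,0]>100)&(hsv[...,0]<125)&(hsv[...,1]>120)&(hsv[...,2]>100)
    ct=big(m)[0]; ce,sz,a,b=rect(cast(c,ct[:,0,:],.006)[:,:2]); print(f,ce.round(4),sz.round(4),round(a,1),b.round(4).tolist())
E
```

```text
top0 [ 0.4991 -0.4179] [0.0983 0.099 ] 20.1 [[0.4359999895095825, -0.3882000148296356], [0.4699000120162964, -0.4812999963760376], [0.5623000264167786, -0.44760000705718994], [0.5282999873161316, -0.3544999957084656]]
side0 [ 0.4922 -0.419 ] [0.0885 0.1016] 20.0 [[0.43320000171661377, -0.3864000141620636], [0.46799999475479126, -0.48179998993873596], [0.5511999726295471, -0.4514999985694885], [0.5163999795913696, -0.3560999929904938]]
side12 [ 0.4922 -0.419 ] [0.0885 0.1016] 20.0 [[0.43320000171661377, -0.3864000141620636], [0.46799999475479126, -0.48179998993873596], [0.5511999726295471, -0.4514999985694885], [0.5163999795913696, -0.3560999929904938]]
```

Call:
move_arm([
  {"hand": 0, "x": 0, "y": 0, "z": 0.2, "wx": 0, "wy": 0, "wz": 0},
  {"hand": 0, "x": 0, "y": 0, "z": 0.12, "wx": 0, "wy": 0, "wz": 0},
  {"hand": 0, "x": 0, "y": 0, "z": 0, "wx": 0, "wy": 0, "wz": 0},
  {"hand": 0, "x": 0, "y": 0, "z": 0, "wx": 0, "wy": 0, "wz": 0},
])

```text
time_s: 21.2
position: [0.4988, -0.4187, 0.0608]
tcp_rot: [[0.532, 0.847, -0.0], [0.847, -0.532, 0.0], [0.0, -0.0, -1.0]]
force: [0.3, 0.3, -2.2]
opening: 0.272
```

Call:
move_arm([
  {"hand": 0, "x": 0, "y": 0, "z": 0.04, "wx": 0, "wy": 0, "wz": 0},
  {"hand": 0, "x": 0, "y": 0, "z": 0, "wx": 0, "wy": 0, "wz": 0},
])

```text
time_s: 21.4
position: [0.4989, -0.4188, 0.06]
tcp_rot: [[0.532, 0.847, -0.0], [0.847, -0.532, 0.0], [0.0, -0.0, -1.0]]
force: [-0.4, -0.1, -1.8]
opening: 0.274
```

Call:
move_arm([
  {"hand": 0, "x": 0, "y": 0, "z": 0.04, "wx": 0, "wy": 0, "wz": 0},
  {"hand": 0, "x": 0, "y": 0, "z": 0, "wx": 0, "wy": 0, "wz": 0},
])

```text
time_s: 21.6
position: [0.499, -0.419, 0.0596]
tcp_rot: [[0.532, 0.847, 0.0], [0.847, -0.532, -0.0], [-0.0, 0.0, -1.0]]
force: [-0.3, 0.4, 2.1]
opening: 0.272
```

Call:
move_arm([
  {"hand": 30, "x": 0, "y": 0, "z": 0, "wx": 0, "wy": 0, "wz": 0},
  {"hand": 45, "x": 0, "y": 0, "z": 0, "wx": 0, "wy": 0, "wz": 0},
  {"hand": 60, "x": 0, "y": 0, "z": 0, "wx": 0, "wy": 0, "wz": 0},
  {"hand": 60, "x": 0, "y": 0, "z": 0, "wx": 0, "wy": 0, "wz": 0},
  {"hand": 60, "x": 0, "y": 0, "z": 0, "wx": 0, "wy": 0, "wz": 0},
  {"hand": 60, "x": 0, "y": 0, "z": -0.2, "wx": 0, "wy": 0, "wz": 0},
  {"hand": 60, "x": 0, "y": 0, "z": -0.5, "wx": 0, "wy": 0, "wz": 0},
  {"hand": 60, "x": 0, "y": 0, "z": -0.8, "wx": 0, "wy": 0, "wz": 0},
  {"hand": 60, "x": 0, "y": 0, "z": -0.8, "wx": 0, "wy": 0, "wz": 0},
  {"hand": 60, "x": 0, "y": 0, "z": -0.8, "wx": 0, "wy": 0, "wz": 0},
  {"hand": 60, "x": 0, "y": 0, "z": -0.8, "wx": 0, "wy": 0, "wz": 0},
  {"hand": 60, "x": 0, "y": 0, "z": -0.8, "wx": 0, "wy": 0, "wz": 0},
  {"hand": 60, "x": 0, "y": 0, "z": -0.8, "wx": 0, "wy": 0, "wz": 0},
  {"hand": 60, "x": -0.8, "y": 0, "z": -0.4, "wx": 0, "wy": 0, "wz": 0},
  {"hand": 60, "x": -0.9, "y": 0, "z": 0, "wx": 0, "wy": 0, "wz": 0},
  {"hand": 60, "x": -0.9, "y": 0, "z": 0, "wx": 0, "wy": 0, "wz": 0},
  {"hand": 60, "x": -0.9, "y": 0, "z": 0, "wx": 0, "wy": 0, "wz": 0},
  {"hand": 60, "x": -0.5, "y": 0, "z": 0, "wx": 0, "wy": 0, "wz": 0},
  {"hand": 60, "x": 0, "y": 0, "z": 0, "wx": 0, "wy": 0, "wz": 0},
])

```text
time_s: 23.5
position: [0.4441, -0.5057, 0.2066]
tcp_rot: [[0.534, 0.845, -0.0], [0.845, -0.534, -0.001], [-0.001, 0.0, -1.0]]
force: [0.5, 1.3, -0.2]
opening: 0.692
```

```bash
python3 look.py 14; python3 - <<'E'
from h import *
from go import jig
t=load("top14.npz"); s=load("side14.npz")
a=cv2.resize(s["image"][120:260,280:400,::-1],None,fx=4,fy=4); 
b=cv2.resize(t["image"][190:330,380:500,::-1],None,fx=4,fy=4); 
cv2.imwrite("pics/end14.png",cv2.resize(np.hstack([a,b]),(800,466)))
d=cv2.resize(t["image"][230:340,205:315,::-1],None,fx=5,fy=5,interpolation=cv2.INTER_CUBIC);cv2.imwrite("pics/end14c.png",d)
E
```

```text
[ 0.44411631 -0.50574568  0.20663795] jig tcp [ 477.6 -189.3] [ 0.48  1.28 -0.19] 23.5
```

View pics/end14.png

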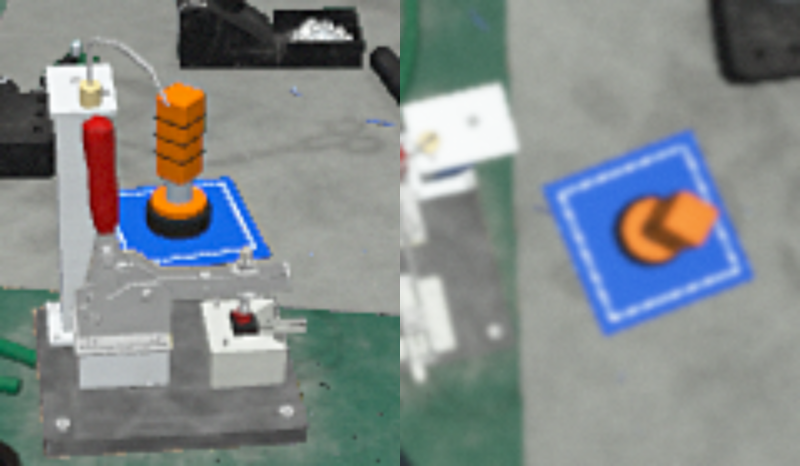

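View pics/end14c.png

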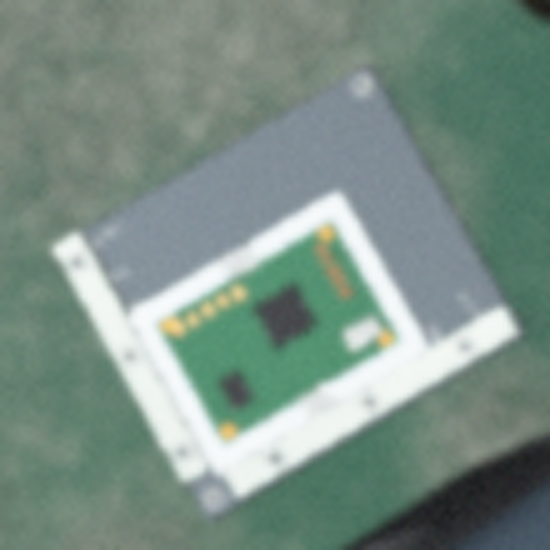

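```bash
python3 - <<'E'
from h import *
from go import jig
t=load("top14.npz")
for q in ([345,193],[130,310],[428,348]): print(q,(1000*jig(cast(t,[[205+q[0]/5,230+q[1]/5]],.018)[0,:2])).round(1))
im=t["image"]; hsv=cv2.cvtColor(im,cv2.COLOR_RGB2HSV)
for f in ("top0","top14"):
    c=load(f+".npz"); h=cv2.cvtColor(c["image"],cv2.COLOR_RGB2HSV); m=(h[...,0]>60)&(h[...,0]<90)&(h[...,1]>120)
    R=np.zeros(m.shape,bool); R[245:325,228:300]=1; ct=big(m&R)[0]; ce,sz,a,b=rect(cast(c,ct[:,0,:],.018)[:,:2]); print(f,(1000*jig(ce)).round(1),sz.round(4),round(a,1))
E
```

```text
[345, 193] [101.4  71.2]
[130, 310] [ 1.9 74.5]
[428, 348] [99.3 -0.4]Traceback (most recent call last):
  File "<stdin>", line 8, in <module>
IndexError: list index out of range
```

```bash
python3 - <<'E'
from h import *
from go import *
# edge profile in jig frame: sample brightness along lines, find crossings
for f in ("top12","top14","side14","side0","top0"):
    c=load(f+".npz"); g=c["image"].min(2).astype(np.float32)
    def samp(a,b,z):
        w=np.c_[O+np.outer(a,ux)+np.outer(b,uy),np.full(len(a),z)]; q=pix(c,w).astype(np.float32)
        return cv2.remap(g,q[:,:1].copy(),q[:,1:].copy(),cv2.INTER_LINEAR)[:,0]
    def cross(v,t,lev=170): # last falling crossing
        k=np.nonzero((v[:-1]>=lev)&(v[1:]<lev))[0]
        return round(1000*float(t[k[-1]]),1) if len(k) else None
    lo,hi=(.060,.090) if f[-2:]!="e0" and f not in("top0","side0") else (.08,.11)
    t=np.arange(lo,hi,.0005)
    xs=(10,25,40,60,75,90)
    print(f,"far y edge at x=10,25..:",[cross(samp(np.full(len(t),x/1000+(0 if hi<.1 else .027)),t,.018),t) for x in xs])
    t=np.arange(lo+.025,hi+.027,.0005)
    print("  far x edge at y=10..65:",[cross(samp(t,np.full(len(t),y/1000+(0 if hi<.1 else .02)),.018),t) for y in (10,25,40,55,68)])
    t=np.arange(-.03,-.002,.0005)
    def rise(v,t,lev=150):
        k=np.nonzero((v[:-1]<lev)&(v[1:]>=lev))[0]; return round(1000*float(t[k[0]]),1) if len(k) else None
    print("  fence outer y at x=15..115:",[rise(samp(np.full(len(t),x/1000),t,.022),t) for x in (15,40,65,90,115)],
      " fence outer x:",[rise(samp(t,np.full(len(t),y/1000),.022),t) for y in (15,40,65,90,105)])
E
```

```text
top12 far y edge at x=10,25..: [76.5, 76.0, 76.5, 76.5, 76.5, 76.0]
  far x edge at y=10..65: [101.0, 100.5, 100.5, 100.5, 100.5]
  fence outer y at x=15..115: [-14.0, -14.0, -13.5, -14.0, -14.0]  fence outer x: [-13.5, -14.0, -14.5, -14.5, -14.0]
top14 far y edge at x=10,25..: [76.0, 76.0, 76.0, 76.0, 76.0, 76.0]
  far x edge at y=10..65: [100.5, 100.5, 100.5, 100.5, 100.5]
  fence outer y at x=15..115: [-13.5, -13.5, -13.5, -13.5, -13.5]  fence outer x: [-13.5, -13.5, -14.0, -14.0, -13.5]
side14 far y edge at x=10,25..: [73.0, 73.0, 72.5, 73.0, 72.5, 73.0]
  far x edge at y=10..65: [99.0, 99.5, 99.0, 99.5, 99.0]
  fence outer y at x=15..115: [-13.5, -14.0, -14.0, -14.5, -14.0]  fence outer x: [-13.5, -16.5, -20.5, -19.5, -19.5]
side0 far y edge at x=10,25..: [94.0, 93.5, 93.0, 93.5, 93.0, 92.5]
  far x edge at y=10..65: [127.0, 127.0, 127.5, 128.0, 128.0]
  fence outer y at x=15..115: [-13.5, -14.0, -14.0, -14.5, -14.0]  fence outer x: [-16.0, -16.0, -20.5, -20.0, -20.0]
top0 far y edge at x=10,25..: [97.0, 97.0, 96.5, 96.0, 96.0, 95.5]
  far x edge at y=10..65: [128.0, 127.5, 128.0, 128.5, 128.5]
  fence outer y at x=15..115: [-13.5, -13.5, -13.5, -13.5, -13.5]  fence outer x: [-13.0, -13.5, -14.0, -14.0, -13.5]
```

```bash
python3 -c "
from rig import order
print(order.hand_in())"
```

```text
the job is handed in; nothing more can be done
None
```

I gripped the push block and lifted it. With its foot I pushed the carrier against the x = 0 fence, then the y = 0 fence, and gave the first a light second push. Each push stopped at about 3–4 N of contact force. I then set the block down on the blue mat, backed the arm away and handed in at about 23.6 s; no verdict came back.

**Carrier:**
- In the last top view its far edges lie at a uniform y ≈ 76 mm and x ≈ 100.5 mm. Ideal is 75 and 100, and the edge blur is about 1 mm.
- The edges are parallel to the fences, so it is flush against both.
- The side view read about 73 and 99 mm. It disagrees with the top view by 1.5–3 mm, mostly more than I would expect from the roughly 2 mm camera calibration alone. It also shows the edges parallel.
- One corner read by eye gave y = 71 mm. The edge measurements across both views did not bear that out.

**Push block:** it stands upright near the middle of the mat. The hand was at (0.499, -0.419) when it let go, and the mat centre measures (0.499, -0.418). The hand is clear, about 0.2 m above the bench.

**Bystanders:** I never went near the bottle or the spool, and they look unmoved in the pictures. I did not measure them separately.

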